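Unlock a specimen tube with a T-key and draw out its rod

TASK

Take the T-key off its rest, lower it down the deep square shaft of the white tower onto the square stem at the bottom, and turn it clockwise (seen from above) to its stop, about 70 degrees, so that the bolt draws back from the rod's collar. Hang the key back on its rest, then draw the rod part of the way out of the horizontal tube by its end, let go, take a fresh hold near its middle, draw it right out and lay it along the cradle's two V-shaped saddles, centred. Leave the other things on the bench where they are.

Things in the scene. Friction and masses are not known exactly. Their poses are not given: they have to be found in the camera images.
- key: Steel T-key, 0.28 kg, hanging upright on its rest. Origin at its lower (socket) end, z up the shank. Crossbar along its y: 120 mm long, 14 mm wide, 18 mm tall, centre 149 mm above the origin. Shank 12 mm thick. The lowest 24 mm is a square socket (faces parallel to the key's x, y): inside 14.5 mm square, 24 mm deep; outside 22.5 mm over the flats, 30 mm at most across.
- key_handle (a point): Centre of the T-key's crossbar, 149 mm above its lower end (axes as the key's).
- key_foot (a point): Centre of the T-key's lower end, on the socket's mouth.
- key_rest: Fixed key rest, origin on the table: base 50 x 140 mm, two aluminium posts 48 mm either side of its centre along its y, each 12 mm thick along y, 34 mm wide, with flat seats 155 mm above the table; 84 mm free between them. The crossbar lies across both posts, along the rest's y; ears 10 mm tall beside each seat leave 21 mm, widening upwards, for the bar.
- rest_seat (a point): Where the centre of the crossbar belongs when the key hangs on its rest: 164 mm above the table, midway between the posts.
- fixture: Fixed tube fixture, origin on the table below the tube's mouth. Square aluminium tube along its y from the mouth (y = 0) to y = +140 mm, 33 mm square outside, top 67 mm high, bore 19 mm square, bore floor 42 mm high; the rod comes out towards -y. White tower 64 mm square, 150 mm tall, at x = +105, y = -22 mm, with a 40 mm square vertical shaft (sides parallel to x, y). Base plate 8 mm thick.
- mouth (a point): On the rod's line at the tube's mouth, 50 mm above the table (axes as the fixture's).
- shaft_top (a point): Centre of the tower's shaft at its mouth, 150 mm above the table.
- stem (a joint): Turn of the square stem, rad: 0 locked, 1.2 unlocked (its stop); grows clockwise seen from above. At 0 the square's faces are parallel to the fixture's x and y; starts between 0 and 0.12. It stays where it is left, takes about 0.12 Nm to turn, and draws the bolt back 30 mm per rad.
- stem_foot (a point): Centre of the flat shoulder (34 mm across) at the foot of the stem, on the shaft's axis, 58 mm above the table, 92 mm below the shaft's mouth; the key's lower end rests on it when fully home. Above it the brass stem is 12 mm square for 16 mm, then a tapered round nose up to 22 mm. Its x, y axes turn with the stem.
- bolt_tip (a point): Centre of the free end of the steel bolt, a bar 12 mm square, 49 mm above the table, that comes out of the tower along the fixture's -x at y = -22 mm and when locked blocks the rod's collar. The tip is 10.5 mm beside the rod's line when locked, 46 mm when unlocked.
- rod: Aluminium rod, 0.16 kg, 200 mm long, 16 mm thick, origin mid-length on its axis, axis along its y: inner end at +100 mm. Collar 36 mm across over y = -30 to -42 mm. At the start the inner 130 mm are in the tube, the collar just outside the mouth, 58 mm stick out past it, axis 50 mm above the table. Slides freely once the bolt is back. Balances near y = -7 mm.
- rod_inner_end (a point): Centre of the end of the rod that starts inside the tube.
- cradle: Fixed cradle, origin on the table: dark base plate 60 x 180 mm, two white V saddles 14 mm thick at 75 mm either side of its centre along its y, their tips 61 mm above the table and about 50 mm apart. The rod lies along the cradle's y, either way round, its collar between the saddles.
- cradle_seat (a point): Where the middle of the rod belongs: midway between the saddles, on the axis of a rod lying in them, 47.5 mm above the table.
- dish: Bystander: white bowl, 90 mm across, 22 mm tall, on a blue mat.
- flask: Bystander: amber jar, 48 mm across, 90 mm tall.
- screwdriver: Bystander: screwdriver, 170 mm long, on the blue mat.
- parts_tray: Bystander: white divided tray, 100 x 150 x 35 mm.
- carton: Bystander: cardboard carton, 90 x 120 x 70 mm.
- weight: Bystander: brass cylinder, 44 mm across, 45 mm tall.
There are look-alikes about, which are no part of the job. There is more than one size of the cradle; the one meant has the size given above. Of the things shaped like the key, the steel one is meant.

How it is judged:
On the way, in this order (a step that is already met when the one before it is completed fails the run):
1. the T-key's socket is fully down on the stem (its lower end within 8 mm of the stem's shoulder), the key upright (distance between key_foot and stem_foot below 0.008 m and angle between key's own z axis and vertical below 0.12 rad), for 0.1 s.
2. with the key still on the stem (within 15 mm) the stem is turned to at least 1.05 rad (value of joint stem above 1.05 rad and distance between key_foot and stem_foot below 0.015 m and angle between key's own z axis and vertical below 0.12 rad), for 0.1 s.
3. the key hangs on its rest again (crossbar's centre within 12 mm of the seat point, upright), let go, the stem still unlocked (over 0.95 rad) (distance between key_handle and rest_seat below 0.012 m and angle between key's own z axis and vertical below 0.1 rad and contact force between the fingers and key below 0.1 N and value of joint stem above 0.95 rad), for 0.2 s.
4. the rod is part drawn (30 to 120 mm out of its start, the inner end 10 to 100 mm inside the tube) and let go there for a fresh hold (y of rod_inner_end in the frame of fixture between 0.01 and 0.1 m and contact force between the fingers and rod below 0.1 N), for 0.1 s.
5. the rod's inner end is out of the tube's mouth, the rod held clear of the table (y of rod_inner_end in the frame of fixture below -0.003 m and height (world z) of rod above 0.03 m), for 0.05 s.
At the end, for the whole second after the job is handed in: The rod lies at rest in both saddles: its middle within 18 mm of the seat point from above and 4 mm in height, within 0.1 rad of the cradle's line, level within 0.07 rad; the key hangs let go and upright on its rest, crossbar within 12 mm of the seat point; stem over 0.95 rad (all of step 3 and horizontal distance between rod and cradle_seat below 0.018 m and height (world z) of rod between 0.0435 and 0.0515 m and angle between the y axis of rod and the y axis of cradle, either way round below 0.1 rad and angle between rod's own y axis and vertical above 1.5 rad and linear speed of rod below 0.02 m/s); the robot touches nothing.
It fails at once if a bystander (dish, flask, screwdriver, parts tray, carton or weight) is moved by more than 30 mm (distance of any of dish, flask, screwdriver, parts_tray, carton, weight from where it was at the start of the episode above 0.03 m).
It also fails if it takes over 72 s, if anything falls off the work surface, if the arm or the gripper's body presses on something with over 40 N, if the wrist force passes 120 N, or if a joint passes its speed limit or range.

ROBOT

A 7-joint arm with a two-finger parallel gripper is mounted at the origin on the work surface. World frame = base frame: x ahead of the robot, y to its left, z up, the work surface at z = 0. Lengths are in m, angles in rad, forces in N, time in s.
With the tool pointing down it reaches from about 0.4 to 0.85 m from the base axis. Payload 10.4 kg.
Tool frame: the origin (TCP) lies at the very end of the fingers, on their centre line; the grasp point (between the pads) lies 19 mm behind it; z points along the fingers, y is the direction in which the jaws open and shut (so a half turn about z gives the same grasp; the last joint's range is limited). The gripper opens to 87 mm and grips with 3 to 60 N. Pads are 19 mm wide; open, the fingers measure 117 mm over their backs; the gripper's body (75 mm by 190 mm) begins 51 mm behind the grasp point.
Start: joints at [1.282, 0.332, -0.065, 1.46, 0.022, 1.35, -0.088], TCP at [0.164, -0.603, 0.223] pointing down, gripper open.
Joint ranges: [-2.6, 2.6], [-0.5, 2.12], [-1.47, 1.34], [0.16, 2.42], [-1.27, 4.41], [0.06, 2.06], [-2.6, 2.6]. Speed limits (rad/s): [2.22, 2.22, 2.79, 2.79, 3.14, 3.14, 3.14].

INTERFACE

Orientations are given as a unit quaternion [x, y, z, w].
In Python, from bench import read_state, camera, close_job, recognise, masks_of gives the robot as it stands.
- The arm moves only by the tool play_rows, never from a script. Its argument "moves" is a list of rows, each a list of 3 entries, a list of its own where there are three numbers: the shift along the tool's x, y, z in cm, then the turn, a rotation vector about the tool's x, y, z in rad, then the finger opening in cm, from 0 to 8.7. In form: [[[dx, dy, dz], [ax, ay, az], jaw], ...]. A call has 1 to 8 rows; each row is the pose to reach, as a shift and turn from the pose commanded when the call began, along the tool's axes at that moment; what a row does not reach only later rows make up. A row lasts 1/8 s, in which the tool goes at most 62.5 mm and 10.7 degrees, less where a joint would pass 70% of its speed; a pose out of reach is approached as far as the arm can. A call with a gripper value outside its range is refused whole. The fingers move at their own pace and stop on an object; "grip_force" is the grip in N (left out, the last holds). Time passes only in rows, so rows that repeat a pose let the fingers close. It gives the time, the measured TCP pose, the force and the opening at its end, in the units of the state.
- read_state(): the state, without advancing time (a new reading comes with each control period).
- camera(name): name is "scene" or "top" or "wrist"; returns a dict with "frame" (480x640x3 uint8, red, green, blue), "intrinsics" (3x3 intrinsics, pixels), "camera_from_world" (4x4, takes a point from world to camera coordinates). Camera axes: x right, y down, z forward; pixel columns grow to the right and rows downward; lengths in m; the calibration is good to about 2 mm. The wrist camera is an equidistant fisheye: a pixel r from the principal point sees the ray r / f radians off the axis. A picture is of the moment at which its call begins. There is no depth.
- close_job(): hands the job in, once; it reports no verdict.
Trained networks look in a picture, given as the dict that the camera call returned (one of the last four; its "shot" number tells which), for a name from the list of things; names that differ only in an ending like _2 or _b are one class to them, and where a whole thing is asked for, a point or a joint stands for the part that bears it (a point fixed in the world has none). Each returns a list of dicts, best first, with "conf" (0 to 1); they miss things now and then, are a little off and sometimes report something else, mostly with a low value. They report only what shows in the picture. A call takes as long as a camera call. They do not tell look-alikes from the thing itself.
- recognise(picture, query): "at" ([column, row] in pixels, amid what is visible of it).
- masks_of(picture, query): "region" (480x640 bool, what is visible of it) and "at" ([column, row] in pixels, amid what is visible of it).
The state is a dict: "time": time; "joint_positions": joint angles; "joint_vel": joint speeds; "joint_torque": joint torques, N m; "ee_pos": TCP position; "eef_rot": TCP orientation; "ft_force": force on the tool from outside, world axes, zero at the start; "torque": the same for the moment, N m; "width": finger opening in m.
Only numpy, scipy, OpenCV 4.12 (cv2) and the standard library are available. Lean on these libraries where they do the work, as an engineer would, in place of code of your own. Each camera call takes 0.05 s, during which the arm holds its last target.

## Working session

There is one attempt and no reset: what is moved stays moved. The work goes in short steps, Python scripts to look and compute and a tool call to move; the robot and the scene stay as the last step left them, time stands still between calls to the robot, and variables do not carry over. Pictures are saved under pics/ and viewed, and the job is handed in when it is done.

Besides the shell and the picture viewer there is one more tool, called as name(argument=value, ...) on one line, values as JSON. play_rows: Moves the arm, as the interface text tells. Its arguments: {"type":"object","properties":{"moves":{"type":"array","items":{"type":"array"}},"grip_force":{"type":"number"}},"required":["moves"]}

```bash
ls; mkdir -p pics; cat > h.py <<'E'
import numpy as np, cv2
from bench import *
def snap(n,f):
    c=camera(n); cv2.imwrite(f'pics/{f}.png',cv2.cvtColor(c['frame'],cv2.COLOR_RGB2BGR)); return c
E
python3 - <<'E'
from h import *
import pickle
for n in ['scene','top','wrist']:
    c=snap(n,n+'0'); pickle.dump(c,open(f'{n}0.pkl','wb')); print(n,c['intrinsics'].tolist() if hasattr(c['intrinsics'],'tolist') else c['intrinsics'],np.round(c['camera_from_world'],4).tolist(),c['shot'])
print(read_state())
E
```

```text
pics
scene [[440.7187241899605, 0.0, 320.11288231654373], [0.0, 440.7187241899605, 238.75619499875896], [0.0, 0.0, 1.0]] [[0.8573, 0.5148, 0.0055, -0.4368], [0.358, -0.5884, -0.725, -0.0995], [-0.37, 0.6234, -0.6888, 1.2523], [0.0, 0.0, 0.0, 1.0]] 1
top [[519.0157057179999, 0.0, 319.8766576510374], [0.0, 519.0157057179999, 250.42307813801008], [0.0, 0.0, 1.0]] [[-0.0063, -1.0, 0.006, -0.0404], [-0.9961, 0.0057, -0.0878, 0.5389], [0.0878, -0.0066, -0.9961, 1.4546], [0.0, 0.0, 0.0, 1.0]] 2
wrist [[371.64829954431775, 0.0, 322.64803293858455], [0.0, 371.64829954431775, 243.4691318578774], [0.0, 0.0, 1.0]] [[0.2636, -0.9646, -0.0017, -0.6244], [-0.9279, -0.2541, 0.2729, -0.0332], [-0.2637, -0.0704, -0.962, 0.3905], [0.0, 0.0, 0.0, 1.0]] 3
{'time': 0.15, 'joint_positions': array([ 1.28242592,  0.33271641, -0.06468451,  1.46070506,  0.0216175 ,
        1.34994654, -0.08851083]), 'joint_vel': array([ 8.38828374e-05, -4.41179311e-04,  7.83838397e-04, -2.31606622e-03,
       -1.27404869e-03, -3.71428395e-04,  1.01889178e-03]), 'joint_torque': array([ 2.36123888e-03, -6.23629045e+01,  2.56460533e-02, -3.90143752e+01,
       -6.13266136e-02,  3.71952821e-02,  1.00289915e-04]), 'ee_pos': array([ 0.16406639, -0.60278107,  0.22196381]), 'eef_rot': array([ 9.91183974e-01,  1.32491650e-01, -1.05668847e-04, -5.29379804e-04]), 'ft_force': array([0.23553898, 0.04013871, 0.54264591]), 'torque': array([ 0.03756497, -0.02842556, -0.00061888]), 'width': 0.08681248504740696}
```

View pics/scene0.png

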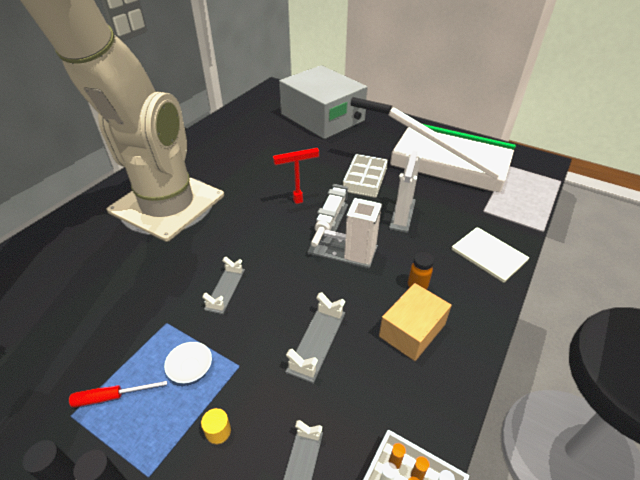

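View pics/top0.png

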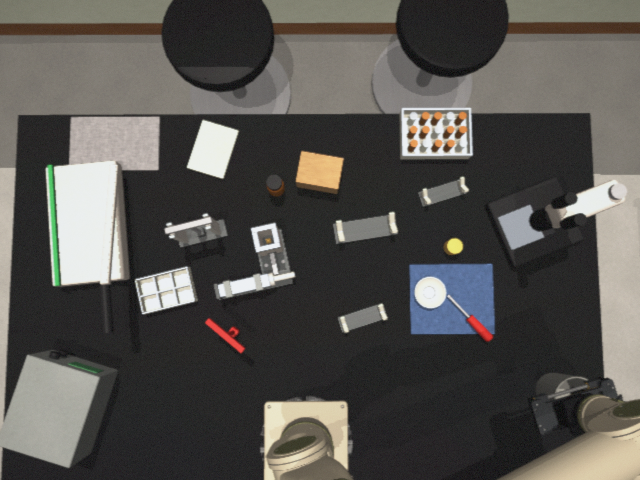

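View pics/wrist0.png

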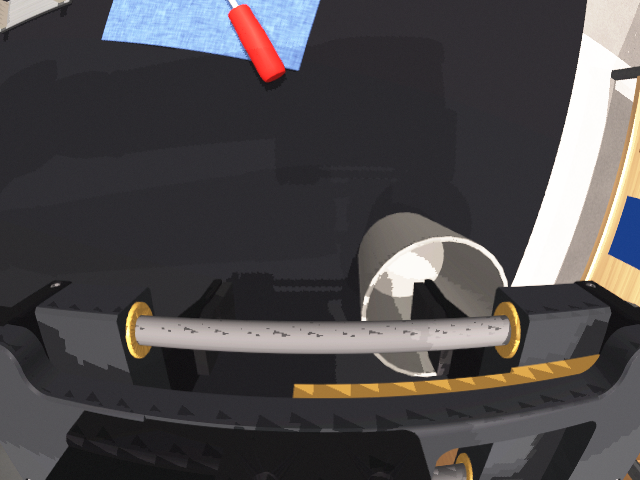

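The steel key hangs on its rest at top pixel (195,230) and the red T at (225,335) is a look-alike. The tower is at (265,237) and the tube and rod at (215–295,285). There are three cradles, at (365,228), (443,190) and (362,318), and I'll tell them apart by size.

```bash
cat >> h.py <<'E'
import pickle
def ray(c,uv):
    K=c['intrinsics'];T=c['camera_from_world'];d=np.linalg.inv(K)@np.r_[uv,1.];R=T[:3,:3]
    return -R.T@T[:3,3], R.T@d
def atz(c,uv,z):
    o,d=ray(c,uv); return o+d*(z-o[2])/d[2]
def proj(c,P):
    P=np.atleast_2d(P);T=c['camera_from_world'];q=P@T[:3,:3].T+T[:3,3]
    u=q@np.asarray(c['intrinsics']).T;return u[:,:2]/u[:,2:]
def fproj(c,P):
    P=np.atleast_2d(P);T=c['camera_from_world'];q=P@T[:3,:3].T+T[:3,3];K=c['intrinsics']
    r=np.hypot(q[:,0],q[:,1]);th=np.arctan2(r,q[:,2])
    return np.c_[K[0,2]+K[0,0]*th*q[:,0]/r,K[1,2]+K[1,1]*th*q[:,1]/r]
def fatz(c,uv,z):
    K=c['intrinsics'];T=c['camera_from_world'];R=T[:3,:3]
    a=(np.asarray(uv,float)-[K[0,2],K[1,2]])/K[0,0];th=np.hypot(*a)
    d=R.T@np.r_[a/th*np.sin(th),np.cos(th)];o=-R.T@T[:3,3];return o+d*(z-o[2])/d[2]
def crop(c,x0,y0,x1,y1,s,f):
    i=cv2.cvtColor(c['frame'],cv2.COLOR_RGB2BGR)[y0:y1,x0:x1];cv2.imwrite(f'pics/{f}.png',cv2.resize(i,None,fx=s,fy=s,interpolation=cv2.INTER_CUBIC))
E
python3 - <<'E'
from h import *
c=pickle.load(open('top0.pkl','rb'))
crop(c,150,200,310,310,5,'t_fix'); crop(c,325,170,485,340,3.5,'t_crad')
E
```

```text
(no output)
```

View pics/t_fix.png

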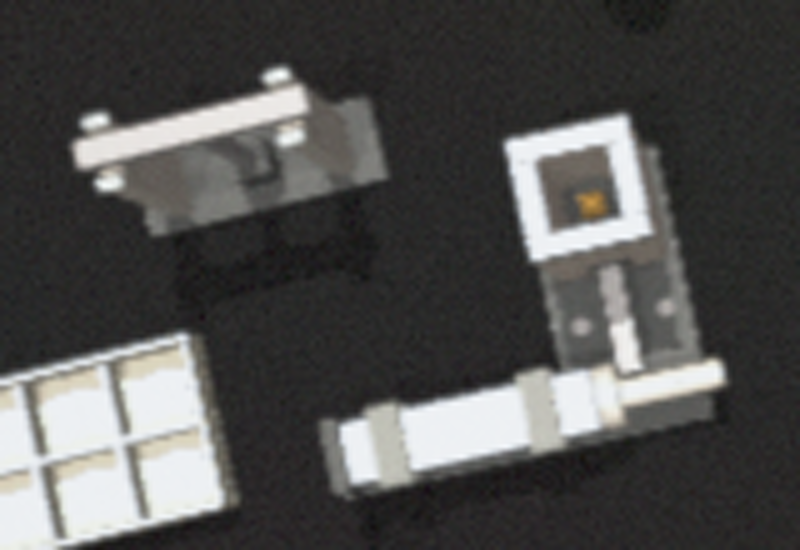

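View pics/t_crad.png

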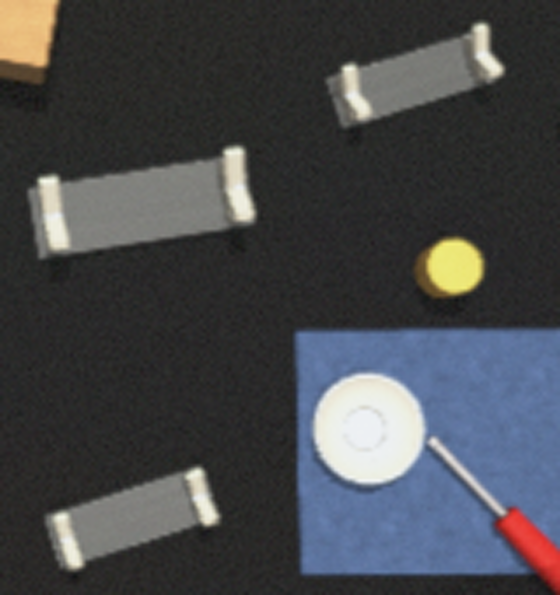

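```bash
python3 - <<'E'
from h import *
c=pickle.load(open('top0.pkl','rb'))
np.set_printoptions(precision=4,suppress=True)
f=lambda p,z:atz(c,np.array(p)/5+[150,200]-0.4,z)
g=lambda p,z:atz(c,np.array(p)/3.5+[325,170]-0.36,z)
tw=np.array([f(p,.15) for p in [(505,142),(630,115),(652,235),(530,262)]]);print('tower',tw.mean(0),np.diff(tw,axis=0))
sh=np.array([f(p,.15) for p in [(538,162),(612,147),(630,215),(553,233)]]);print('shaft',sh.mean(0))
bar=np.array([f(p,.173) for p in [(73,143),(302,84),(308,110),(80,169)]]);print('bar',bar.mean(0),bar[1]-bar[0],bar[2]-bar[3],np.arctan2(*(bar[0]-bar[1])[:2]))
print('rod',f((716,374),.058),f((625,397),.058),f((600,395),.05))
for n,a,b in [('A',[(30,188),(40,260)],[(240,155),(248,225)]),('B',[(328,78),(345,127)],[(480,30),(500,75)]),('C',[(45,515),(65,570)],[(200,470),(215,520)])]:
    pass
cr={'A':[(50,177),(57,250),(234,148),(243,222)],'B':[(350,67),(362,118),(480,26),(495,72)],'C':[(63,515),(73,568),(195,470),(210,522)]}
for k,v in cr.items():
    P=np.array([g(p,.061) for p in v]);print(k,P.mean(0),'tips',np.linalg.norm(P[0]-P[1]),np.linalg.norm(P[2]-P[3]),'saddle dist',np.linalg.norm(P[2:].mean(0)-P[:2].mean(0)),'yaw',np.arctan2(*(P[:2].mean(0)-P[2:].mean(0))[:2]))
E
```

```text
tower [0.5628 0.0989 0.15  ] [[ 0.0139 -0.0653  0.    ]
 [-0.0631 -0.0115  0.    ]
 [-0.0138  0.0635  0.    ]]
shaft [0.5623 0.0969 0.15  ]
bar [0.5932 0.296  0.173 ] [ 0.0299 -0.117   0.    ] [ 0.0299 -0.1164  0.    ] -0.25059796158233966
rod [0.4694 0.032  0.058 ] [0.4569 0.0824 0.058 ] [0.4584 0.0969 0.05  ]
A [ 0.6015 -0.1736  0.061 ] tips 0.05878780722791812 0.059892470262908004 saddle dist 0.14949154234169687 yaw -0.1483125249140744
B [ 0.7042 -0.3965  0.061 ] tips 0.04236211066828711 0.03915460228012168 saddle dist 0.11225242778614142 yaw -0.31596286434709986
C [ 0.3488 -0.1615  0.061 ] tips 0.04189240607759808 0.04216208672116974 saddle dist 0.1116288066860099 yaw -0.316532695509908
```

Cradle A at (365,228) has its saddles 149 mm apart, so it is the right one. The other two measure 112 mm. The steel key is the one on the posts. Next I move above the key for a close look.

```bash
cat >> h.py <<'E'
from scipy.spatial.transform import Rotation as Ro
np.set_printoptions(precision=4,suppress=True)
def down(az,roll=0,pitch=0):
    # tool z down, tool y at azimuth az
    y=np.array([np.cos(az),np.sin(az),0]);z=np.array([0,0,-1.]);return Ro.from_matrix(np.c_[np.cross(y,z),y,z])
def mv(p,R,p0=None,R0=None):
    s=read_state()
    p0=s['ee_pos'] if p0 is None else p0; R0=Ro.from_quat(s['eef_rot']) if R0 is None else R0
    print('shift cm',R0.inv().apply(np.array(p)-p0)*100,'rot',(R0.inv()*R).as_rotvec())
E
python3 - <<'E'
from h import *
c=pickle.load(open('wrist0.pkl','rb'));s=read_state();R0=Ro.from_quat(s['eef_rot']);T=c['camera_from_world']
o=-T[:3,:3].T@T[:3,3];print('cam in tool',R0.inv().apply(o-s['ee_pos']),'axis in tool',R0.inv().apply(T[2,:3]))
R=down(.25);tgt=np.array([.593,.296,.30]);mv(tgt,R)
E
```

```text
cam in tool [ 0.0753  0.0001 -0.1617] axis in tool [-0.2729 -0.0003  0.9621]
shift cm [ 64.9932 -75.4652  -7.7268] rot [-0.0009 -0.0008 -1.555 ]
```

play_rows(moves=[[[6,-5,-4],[0,0,-0.18],5],[[11,-9,-8],[0,0,-0.36],5],[[16,-13,-8],[0,0,-0.54],5],[[21,-17,-8],[0,0,-0.72],5],[[26,-21,-8],[0,0,-0.9],5],[[31,-25,-8],[0,0,-1.08],5],[[36,-29,-8],[0,0,-1.26],5],[[40,-34,-8],[0,0,-1.4],5]])

```text
time: 1.15
ee_pos: [0.4413, -0.2058, 0.3024]
eef_rot: [0.671, 0.742, -0.0, 0.0]
ft_force: [0.7, -0.6, 0.2]
width: 0.0505
```

```bash
python3 - <<'E'
from h import *
s=read_state();print(s['ee_pos'],s['joint_positions'],s['time']);mv([.593,.296,.30],down(.25))
E
```

```text
[ 0.4413 -0.2058  0.3024] [ 0.8731  0.0218 -0.5337  1.6587  0.0112  1.464   0.4384] 1.15
shift cm [48.4086 20.1094  0.2321] rot [ 0.0001  0.0001 -0.1499]
```

play_rows(moves=[[[6,2.5,0],[0,0,-0.02],5],[[12,5,0],[0,0,-0.04],5],[[18,7.5,0],[0,0,-0.06],5],[[24,10,0],[0,0,-0.08],5],[[30,12.5,0],[0,0,-0.1],5],[[36,15,0],[0,0,-0.12],5],[[42,17.5,0],[0,0,-0.14],5],[[48,20,0],[0,0,-0.15],5]])

```text
time: 2.15
ee_pos: [0.5888, 0.2715, 0.3021]
eef_rot: [0.616, 0.788, -0.0, 0.0]
ft_force: [0.9, -0.9, 0.5]
width: 0.0501
```

```bash
python3 - <<'E'
from h import *
c=snap('wrist','w1');pickle.dump(c,open('w1.pkl','wb'));s=read_state();print(s['ee_pos'],s['joint_positions'],s['time'])
E
```

```text
[0.5865 0.281  0.2997] [ 0.0608  0.4952 -0.8714  1.2205  0.3669  1.5861 -0.4868] 2.2
```

View pics/w1.png

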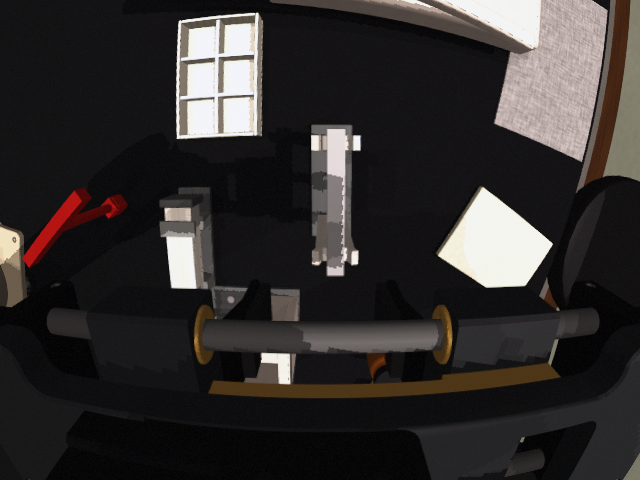

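The wrist view shows the key bar at column 336, rows 128–276, roughly vertical. I'll let the arm settle and re-take the picture for measuring.

play_rows(moves=[[[0,0,0],[0,0,0],5],[[0,0,0],[0,0,0],5]])

```text
time: 2.45
ee_pos: [0.5885, 0.2689, 0.3024]
eef_rot: [0.616, 0.788, -0.0, 0.0]
ft_force: [-0.3, -0.2, 0.4]
width: 0.0499
```

```bash
python3 - <<'E'
from h import *
c=snap('wrist','w2');pickle.dump(c,open('w2.pkl','wb'));s=read_state();print(s['ee_pos'],s['time'],s['joint_vel'])
crop(c,280,100,400,300,4,'w2c')
E
```

```text
[0.5886 0.2684 0.3027] 2.5 [ 0.0112 -0.0085 -0.001   0.0007 -0.0007  0.0002 -0.001 ]
```

View pics/w2c.png

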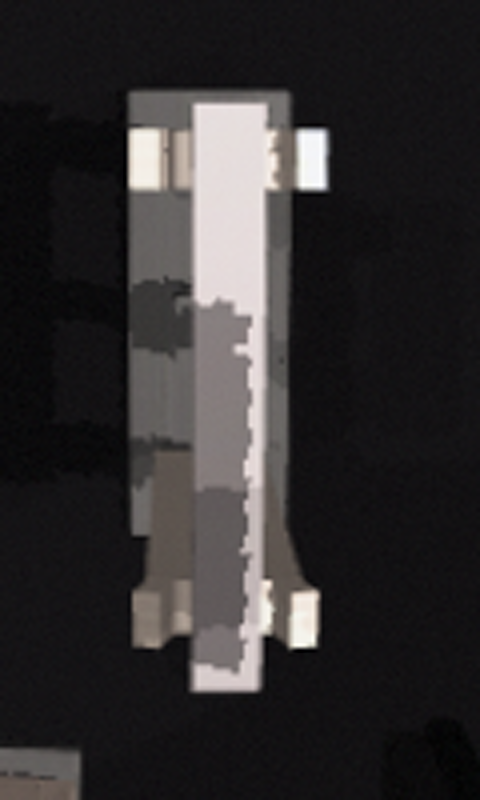

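```bash
python3 - <<'E'
from h import *
c=pickle.load(open('w2.pkl','rb'))
P=np.array([fatz(c,np.array(p)/4+[280,100]-.375,.173) for p in [(193,103),(266,103),(262,691),(191,691)]])
print(P.mean(0),P[0]-P[3],P[1]-P[2],P[1]-P[0]); d=P[0]-P[3]+P[1]-P[2];print('yaw',np.arctan2(-d[0],d[1]))
# ears: inner edges z .165
for e in [[(130,128),(130,190),(328,128),(328,190)],[(133,590),(133,648),(319,590),(319,648)]]:
    Q=np.array([fatz(c,np.array(p)/4+[280,100]-.375,.165) for p in e]);print(Q.mean(0))
s=read_state();print(s['ee_pos'],Ro.from_quat(s['eef_rot']).as_matrix()[:,1])
mv([P.mean(0)[0],P.mean(0)[1],.145],down(np.arctan2(-d[0],d[1])))
E
```

```text
[0.5934 0.2978 0.173 ] [-0.0289  0.1162  0.    ] [-0.0297  0.1162  0.    ] [0.0136 0.0035 0.    ]
yaw 0.24688533267105991
[0.5817 0.3454 0.165 ]
[0.605  0.2525 0.165 ]
[0.5886 0.2684 0.3027] [0.9707 0.2402 0.0005]
shift cm [ 2.7567  1.164  15.7688] rot [ 0.0005  0.0011 -0.0043]
```

play_rows(moves=[[[-6,-3,-1],[0,0,0],5],[[-12,-6,-2],[0,0,0],5],[[-18,-9,-3],[0,0,0],5],[[-23,-12,-4],[0,0,0],5],[[-23,-12,-4],[0,0,0],5],[[-23,-12,-4],[0,0,0],5]])

```text
time: 3.25
ee_pos: [0.5273, 0.0162, 0.343]
eef_rot: [0.617, 0.787, -0.0, 0.001]
ft_force: [0.0, 0.5, 0.2]
width: 0.05
```

```bash
python3 - <<'E'
from h import *
c=snap('wrist','w3');pickle.dump(c,open('w3.pkl','wb'));s=read_state();print(s['ee_pos'],s['time'],s['joint_vel'])
E
```

```text
[0.5273 0.0179 0.3427] 3.3 [-0.0378  0.0196 -0.0185 -0.0015  0.0006 -0.0008 -0.0015]
```

View pics/w3.png

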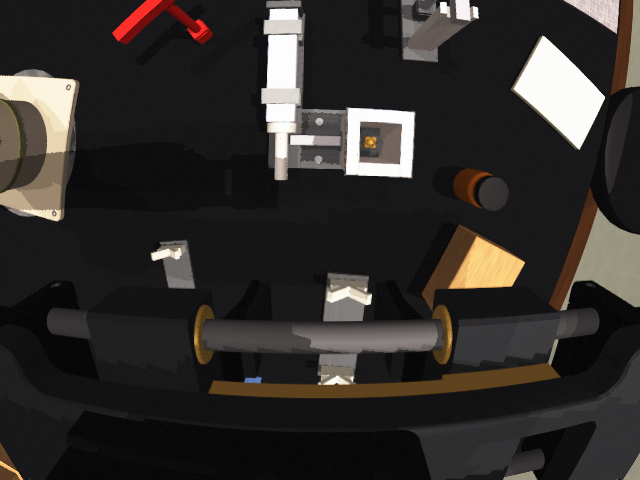

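```bash
python3 - <<'E'
from h import *
c=pickle.load(open('w3.pkl','rb'))
crop(c,250,80,430,200,4.4,'w3c'); crop(c,340,100,420,185,7,'w3d')
E
```

```text
(no output)
```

View pics/w3c.png

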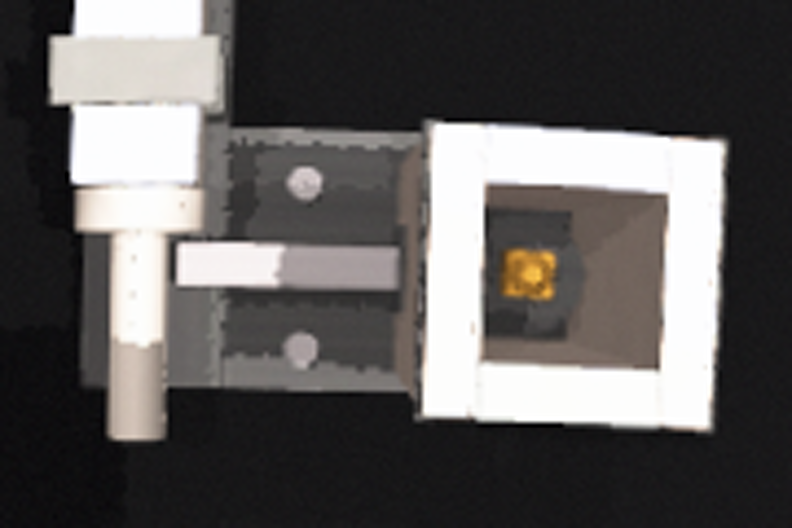

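View pics/w3d.png

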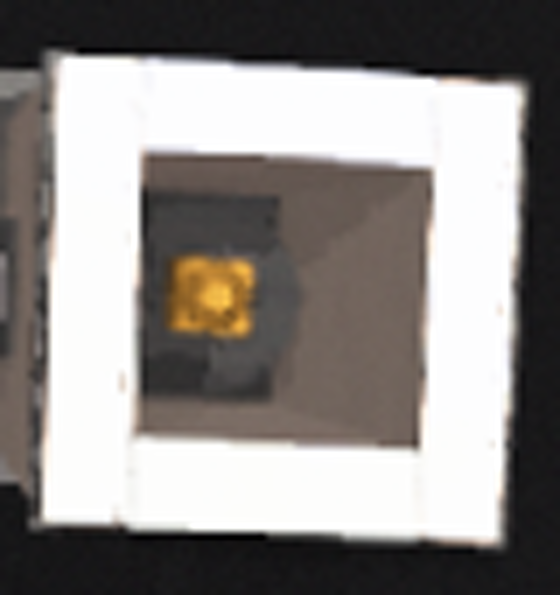

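```bash
python3 - <<'E'
from h import *
c=pickle.load(open('w3.pkl','rb'))
d=lambda p,z:fatz(c,np.array(p)/7+[340,100]-.43,z)
e=lambda p,z:fatz(c,np.array(p)/4.4+[250,80]-.39,z)
P=np.array([d(p,.15) for p in [(52,55),(525,80),(503,545),(38,525)]]);print('tower',P.mean(0)[:2]);v=np.diff(P[[0,1,2,3,0]],axis=0);print(np.linalg.norm(v,axis=1));
for i,k in enumerate(v): print('yaw',(np.arctan2(k[1],k[0])+i*np.pi/2))
S=np.array([d(p,.15) for p in [(143,153),(432,168),(420,447),(136,437)]]);print('shaft',S.mean(0)[:2])
print('stem',d((213,296),.074)[:2]); q=np.array([d(p,.074) for p in [(172,260),(255,258),(254,333),(170,332)]]);v=np.diff(q[[0,1,2,3,0]],axis=0);print(q.mean(0)[:2],[np.arctan2(k[1],k[0])+i*np.pi/2 for i,k in enumerate(v)],np.linalg.norm(v,axis=1))
a=e((137,438),.05);b=e((138,235),.055);print('rod end',a[:2],'collar face',b[:2],np.linalg.norm(a-b))
l=[e(p,.05) for p in [(107,430),(166,430),(110,250),(167,250)]];m1=(l[0]+l[1])/2;m2=(l[2]+l[3])/2;print(m1[:2],m2[:2],'rodyaw',np.arctan2(-(m2-m1)[0],(m2-m1)[1]))
for yaw in [.21,.23,.25]:
    ct=P.mean(0)[:2];R=np.array([[np.cos(yaw),-np.sin(yaw)],[np.sin(yaw),np.cos(yaw)]]);mo=ct-R@[.105,-.022];print(yaw,'mouth',mo,'rod end pred',mo+R@[0,-.07],'bolt',)
c0=pickle.load(open('top0.pkl','rb'))
E
```

```text
tower [0.5634 0.101 ]
[0.0651 0.065  0.065  0.0644]
yaw 0.22633702042919085
yaw 0.21772792427278742
yaw 0.21718406612639551
yaw 6.501552551827416
shaft [0.5635 0.1008]
stem [0.5634 0.1009]
[0.5634 0.101 ] [np.float64(0.29044933718166277), np.float64(0.24225685882796566), np.float64(0.25186729495943894), np.float64(6.508094507748499)] [0.0138 0.0125 0.014  0.012 ]
rod end [0.4716 0.0307] collar face [0.4596 0.0862] 0.05698374513258735
[0.471  0.0329] [0.4601 0.0821] rodyaw 0.2170984346321004
0.21 mouth [0.4561 0.1006] rod end pred [0.4707 0.0321] bolt
0.23 mouth [0.4562 0.0984] rod end pred [0.4721 0.0303] bolt
0.25 mouth [0.4562 0.0963] rod end pred [0.4736 0.0285] bolt
```

```bash
python3 - <<'E'
from h import *
mv([.5934,.298,.22],down(.247));mv([.5934,.298,.145],down(.247))
E
```

```text
shift cm [25.5906 13.1653 12.2655] rot [ 0.0007  0.0007 -0.0031]
shift cm [25.5959 13.1604 19.7655] rot [ 0.0007  0.0007 -0.0031]
```

play_rows(moves=[[[5.5,2.8,2],[0,0,0],4],[[11,5.6,4],[0,0,0],4],[[16.5,8.4,6],[0,0,0],4],[[21.5,11,8],[0,0,0],4],[[25.6,13.2,10],[0,0,0],4],[[25.6,13.2,12],[0,0,0],4],[[25.6,13.2,12],[0,0,0],4],[[25.6,13.2,12],[0,0,0],4]])

```text
time: 4.3
ee_pos: [0.5939, 0.2976, 0.2234]
eef_rot: [0.616, 0.788, 0.0, 0.0]
ft_force: [0.4, -0.5, 1.4]
width: 0.0405
```

```bash
python3 - <<'E'
from h import *
mv([.5934,.298,.145],down(.247))
E
```

```text
shift cm [ 0.0532 -0.0477  7.8444] rot [ 0.0011  0.0002 -0.0032]
```

play_rows(moves=[[[0,0,4],[0,0,0],4],[[0.05,-0.05,7.8],[0,0,0],4],[[0.05,-0.05,7.8],[0,0,0],4],[[0.05,-0.05,7.8],[0,0,0],1],[[0.05,-0.05,7.8],[0,0,0],1],[[0.05,-0.05,7.8],[0,0,0],1],[[0.05,-0.05,7.8],[0,0,0],1]], grip_force=40)

```text
time: 5.18
ee_pos: [0.593, 0.2988, 0.1453]
eef_rot: [0.615, 0.788, 0.0, 0.0]
ft_force: [-2.2, -1.4, 4.1]
width: 0.0135
```

```bash
python3 - <<'E'
from h import *
s=read_state();print(s['ee_pos'],s['ft_force'],s['width'],Ro.from_quat(s['eef_rot']).as_matrix());c=snap('wrist','w4')
E
```

```text
[0.593  0.2988 0.1453] [-2.2002 -1.4046  4.0722] 0.013482542120282421 [[-0.2425  0.9702  0.0008]
 [ 0.9702  0.2425  0.0001]
 [-0.      0.0008 -1.    ]]
```

View pics/w4.png

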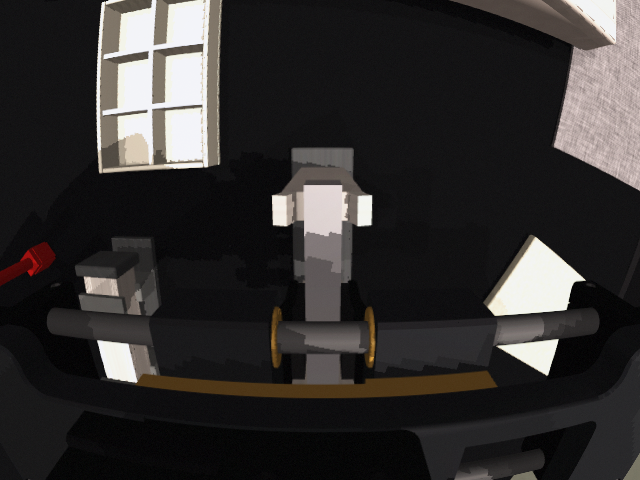

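The key is gripped, width 13.5 mm, with its far bar end at (323,183). I'll lift it and carry it over the tower.

play_rows(moves=[[[0,0,-2],[0,0,0],1],[[0,0,-5],[0,0,0],1],[[0,0,-10],[0,0,0],1],[[0,0,-15],[0,0,0],1],[[0,0,-18.5],[0,0,0],1],[[0,0,-18.5],[0,0,0],1],[[0,0,-18.5],[0,0,0],1]])

```text
time: 6.1
ee_pos: [0.5926, 0.2984, 0.3284]
eef_rot: [0.615, 0.788, -0.001, -0.0]
ft_force: [0.1, 0.2, -3.8]
width: 0.0134
```

```bash
python3 - <<'E'
from h import *
s=read_state();print(s['ee_pos'],s['ft_force'],s['width']);c=snap('wrist','w5');pickle.dump(c,open('w5.pkl','wb'));
crop(c,260,140,390,300,3.7,'w5c')
t=snap('top','t5');pickle.dump(t,open('t5.pkl','wb'));sc=snap('scene','s5')
mv([.5634,.1009,.333],down(.18))
E
```

```text
[0.5926 0.2984 0.3284] [ 0.0509  0.2252 -3.7947] 0.013389763291909442
shift cm [-18.4326  -7.617   -0.479 ] rot [-0.0022  0.0009  0.0651]
```

View pics/w5c.png

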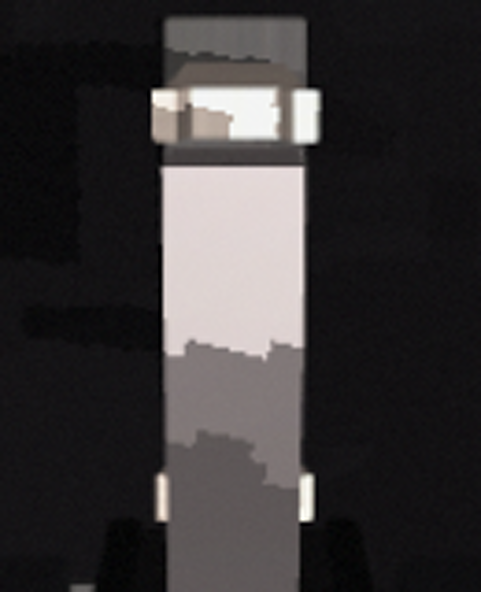

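View pics/s5.png

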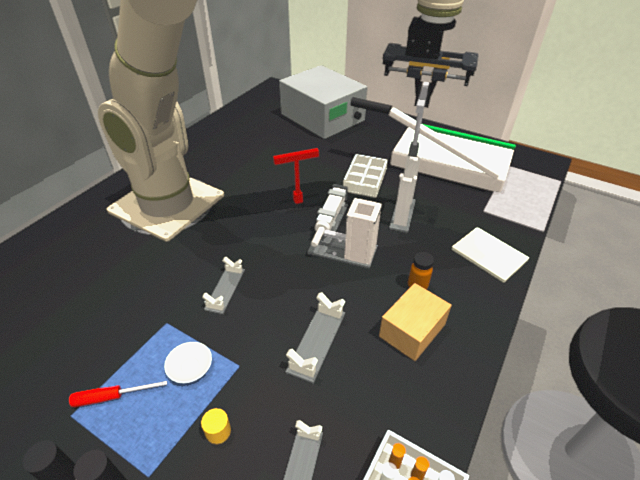

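```bash
python3 - <<'E'
from h import *
c=pickle.load(open('w5.pkl','rb'));s=read_state();R=Ro.from_quat(s['eef_rot'])
for z in (.3564,.3544):
    P=[fatz(c,np.array(p)/3.7+[260,140]-.36,z) for p in [(163,166),(304,166)]]
    print(np.linalg.norm(P[1]-P[0]),[R.inv().apply(p-s['ee_pos']) for p in P])
E
```

```text
0.013768975480362046 [array([ 0.0592, -0.0064, -0.0285]), array([ 0.0592,  0.0074, -0.0286])]
0.013974808611781653 [array([ 0.059 , -0.0065, -0.0265]), array([ 0.059 ,  0.0075, -0.0266])]
```

play_rows(moves=[[[-5,-2,0],[0,0,0.02],1],[[-10,-4,0],[0,0,0.04],1],[[-14.5,-6,0],[0,0,0.06],1],[[-18.35,-7.6,0],[0,0,0.065],1],[[-18.35,-7.6,0],[0,0,0.065],1],[[-18.35,-7.6,0],[0,0,0.065],1],[[-18.35,-7.6,0],[0,0,0.065],1]])

```text
time: 7.12
ee_pos: [0.5634, 0.1037, 0.3292]
eef_rot: [0.64, 0.769, 0.0, -0.0]
ft_force: [0.4, 0.1, -2.9]
width: 0.0135
```

```bash
python3 - <<'E'
from h import *
s=read_state();print(s['ee_pos'],s['ft_force'],s['joint_positions']);c=snap('scene','s6');crop(c,300,30,460,280,2.4,'s6c');
t=camera('top');crop(t,200,180,320,300,5,'t6c')
mv([.5634,.1017,.333],down(.18));
# predicted px of foot and shaft in scene
print(proj(c,[[.5634,.1009,.15],[.5634,.1009,s['ee_pos'][2]+.019-.149]]), proj(t,[[.5634,.1009,.15],[.5634,.1009,s['ee_pos'][2]+.028]]))
E
```

```text
[0.5634 0.1037 0.3292] [ 0.4177  0.0851 -2.9111] [ 0.4604  0.2963 -0.9076  1.3865  0.2315  1.5695 -0.2435]
shift cm [-0.1729 -0.0387 -0.3727] rot [-0.0002 -0.0005  0.002 ]
[[363.593  209.8033]
 [365.236  192.5663]] [[264.7001 237.0327]
 [255.3403 226.3942]]
```

View pics/s6c.png

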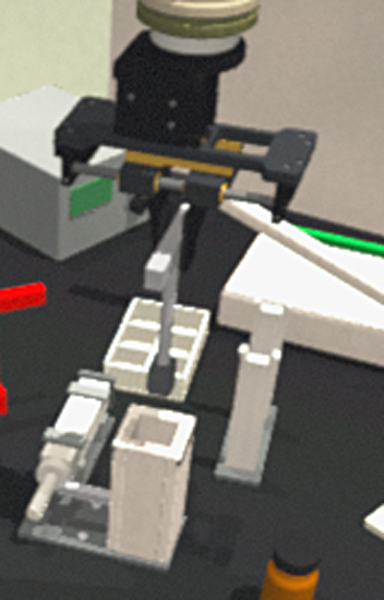

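play_rows(moves=[[[-0.17,-0.03,0],[0,0,0],1],[[-0.17,-0.03,4],[0,0,0],1],[[-0.17,-0.03,8],[0,0,0],1],[[-0.17,-0.03,11],[0,0,0],1],[[-0.17,-0.03,11],[0,0,0],1],[[-0.17,-0.03,11],[0,0,0],1]])

```text
time: 7.98
ee_pos: [0.5642, 0.1008, 0.2209]
eef_rot: [0.641, 0.768, 0.001, 0.0]
ft_force: [0.1, -0.2, -2.0]
width: 0.0136
```

```bash
python3 - <<'E'
from h import *
s=read_state();print(s['ee_pos'],s['ft_force'],s['torque'])
mv([.5634,.1017,.188],down(.18));
E
```

```text
[0.5642 0.1008 0.2209] [ 0.1223 -0.224  -2.007 ] [-0.0077 -0.0936  0.0353]
shift cm [ 0.0983 -0.0718  3.2925] rot [ 0.0016 -0.0001  0.0002]
```

play_rows(moves=[[[0.08,-0.06,0.8],[0,0,0],1],[[0.08,-0.06,1.4],[0,0,0],1],[[0.08,-0.06,1.8],[0,0,0],1],[[0.08,-0.06,2.2],[0,0,0],1],[[0.08,-0.06,2.6],[0,0,0],1],[[0.08,-0.06,3],[0,0,0],1],[[0.08,-0.06,3.2],[0,0,0],1],[[0.08,-0.06,3.2],[0,0,0],1]])

```text
time: 8.98
ee_pos: [0.5633, 0.1014, 0.1882]
eef_rot: [0.641, 0.768, 0.0, 0.0]
ft_force: [-0.4, -0.5, 4.7]
width: 0.0136
```

```bash
python3 - <<'E'
from h import *
s=read_state();print(s['ee_pos'],s['ft_force'],s['torque'])
mv([.5634,.1017,.188],down(.18));
E
```

```text
[0.5633 0.1014 0.1882] [-0.4342 -0.4891  4.7294] [-0.0948  0.23   -0.016 ]
shift cm [0.0323 0.0173 0.0231] rot [0.0012 0.0002 0.0001]
```

play_rows(moves=[[[0,0,0],[0,0,0.15],1],[[0,0,0],[0,0,0.3],1],[[0,0,0],[0,0,0.45],1],[[0,0,0],[0,0,0.6],1],[[0,0,0],[0,0,0.75],1],[[0,0,0],[0,0,0.9],1],[[0,0,0],[0,0,1.05],1],[[0,0,0],[0,0,1.15],1]])

```text
time: 9.98
ee_pos: [0.5635, 0.1014, 0.1882]
eef_rot: [0.956, 0.294, 0.001, 0.0]
ft_force: [1.1, -0.3, 2.3]
width: 0.0136
```

```bash
python3 - <<'E'
from h import *
s=read_state();print(s['ee_pos'],s['ft_force'],s['torque'],s['joint_positions'])
mv([.5634,.1017,.188],down(.18-1.4));
E
```

```text
[0.5635 0.1014 0.1882] [ 1.0891 -0.2643  2.2588] [-0.0239 -0.1658  0.155 ] [ 0.3237  0.3143 -0.6997  1.623   0.2099  1.2791 -1.386 ]
shift cm [ 0.0042 -0.0311  0.0227] rot [ 0.0007 -0.0018  0.2463]
```

play_rows(moves=[[[0,0,0],[0,0,0.08],1],[[0,0,0],[0,0,0.15],1],[[0,0,0],[0,0,0.2],1],[[0,0,0],[0,0,0.2],1]])

```text
time: 10.48
ee_pos: [0.5635, 0.1013, 0.1882]
eef_rot: [0.98, 0.199, 0.001, 0.0]
ft_force: [0.9, -0.4, 4.0]
width: 0.0139
```

```bash
python3 - <<'E'
from h import *
s=read_state();print(s['ee_pos'],s['ft_force'],s['torque'])
mv([.5634,.1017,.188],down(.18-1.4));
c=snap('top','t7');crop(c,200,200,310,310,6,'t7c')
E
```

```text
[0.5635 0.1013 0.1882] [ 0.8595 -0.3676  4.0092] [-0.0689 -0.2264  0.0345]
shift cm [ 0.003  -0.0424  0.022 ] rot [ 0.0006 -0.0017  0.0504]
```

View pics/t7c.png

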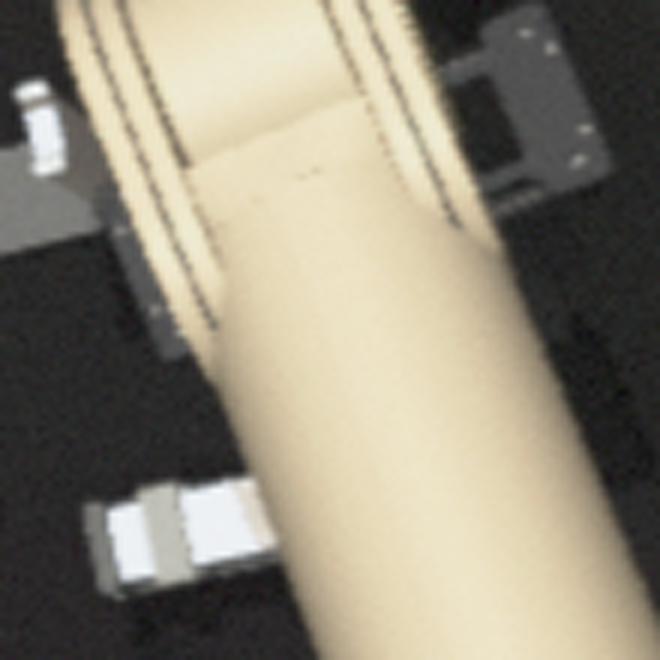

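```bash
python3 - <<'E'
from h import *
c=snap('scene','s7');crop(c,280,130,420,280,4,'s7c')
E
```

View pics/s7c.png

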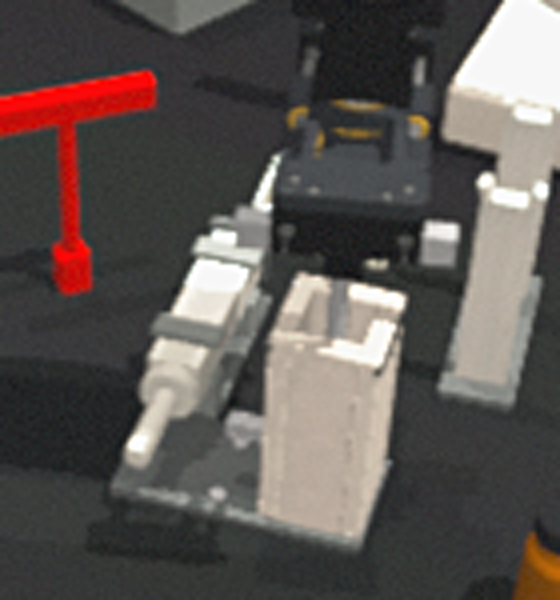

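```bash
python3 - <<'E'
from h import *
c=camera('scene');yaw=.219;R=np.array([[np.cos(yaw),-np.sin(yaw)],[np.sin(yaw),np.cos(yaw)]]);ct=np.array([.5634,.1009]);mo=ct-R@[.105,-.022];print('mouth',mo)
for s in [0,.9,1.0,1.1,1.2]:
    for dz in (.055,.043):
        print(s,dz,(proj(c,np.r_[mo+R@[.0105+.03*s,-.022],dz])[0]-[280,130])*4, (proj(c,np.r_[mo+R@[.0105+.03*s,-.028],dz])[0]-[280,130])*4)
E
```

```text
mouth [0.4561 0.0996]
0 0.055 [174.7294 405.9304] [171.7033 412.1711]
0 0.043 [174.5167 420.1107] [171.5127 426.3579]
0.9 0.055 [216.46   415.4971] [213.5765 421.8096]
0.9 0.043 [215.9303 429.6841] [213.0668 436.0026]
1.0 0.055 [221.1257 416.5667] [218.2583 422.8873]
1.0 0.043 [220.5604 430.7544] [217.7127 437.081 ]
1.1 0.055 [225.7972 417.6376] [222.946  423.9663]
1.1 0.043 [225.1962 431.8261] [222.3643 438.1606]
1.2 0.055 [230.4746 418.7099] [227.6395 425.0467]
1.2 0.043 [229.8377 432.899 ] [227.0218 439.2416]
```

play_rows(moves=[[[0,0,0],[0,0,0.05],1],[[0,0,0],[0,0,0.1],1],[[0,0,0],[0,0,0.1],1]])

```text
time: 11.0
ee_pos: [0.5635, 0.1013, 0.1882]
eef_rot: [0.989, 0.15, 0.001, 0.0]
ft_force: [0.3, -0.3, 6.4]
width: 0.0138
```

```bash
python3 - <<'E'
from h import *
s=read_state();print(s['ee_pos'],s['ft_force'],s['torque'],s['joint_positions'])
mv([.5634,.1017,.188],down(.18-1.4));
c=snap('scene','s8');crop(c,300,190,370,250,10,'s8c')
E
```

```text
[0.5635 0.1013 0.1882] [ 0.3163 -0.3313  6.4249] [-0.0702 -0.2338  0.0455] [ 0.2904  0.3054 -0.657   1.6247  0.1935  1.276  -1.6701]
shift cm [ 0.0067 -0.043   0.0162] rot [ 0.0004 -0.0015 -0.0497]
```

View pics/s8c.png

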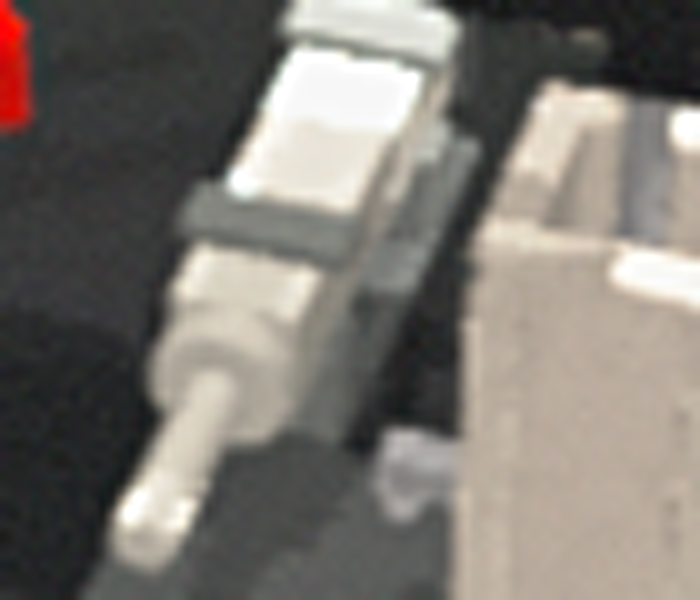

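The bolt tip is at scene px (338,236), which matches the unlocked position of about 1.2 rad. Now I back off slightly inside the socket's play and lift the key out.

play_rows(moves=[[[0,0,0],[0,0,-0.1],1],[[0,0,-0.6],[0,0,-0.1],1],[[0,0,-1.5],[0,0,-0.1],1],[[0,0,-3],[0,0,-0.1],1],[[0,0,-7],[0,0,-0.1],1],[[0,0,-11.5],[0,0,-0.1],1],[[0,0,-14.5],[0,0,-0.1],1],[[0,0,-14.5],[0,0,-0.1],1]])

```text
time: 12.05
ee_pos: [0.5635, 0.1018, 0.3354]
eef_rot: [0.98, 0.199, 0.002, 0.0]
ft_force: [0.3, 0.4, -3.4]
width: 0.0134
```

```bash
python3 - <<'E'
from h import *
s=read_state();print(s['ee_pos'],s['ft_force'],s['torque'],s['width'])
mv([.593,.2985,.333],down(.247));
c=snap('wrist','w9');pickle.dump(c,open('w9.pkl','wb'));sc=snap('scene','s9');crop(sc,280,20,460,280,2.3,'s9c')
E
```

```text
[0.5635 0.1018 0.3354] [ 0.2654  0.3637 -3.352 ] [0.0019 0.0025 0.0201] 0.01344012278134761
shift cm [ 10.3849 -16.9677   0.2612] rot [ 0.0037 -0.0027 -1.4172]
```

View pics/w9.png

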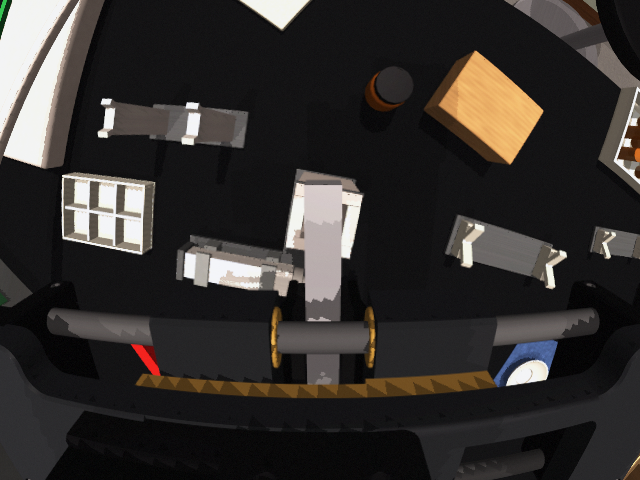

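View pics/s9c.png

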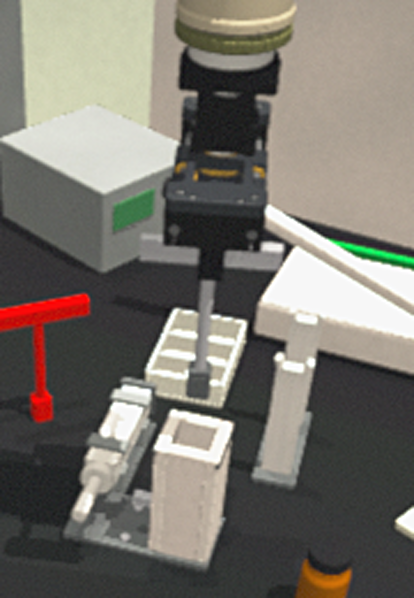

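The key is out and straight in the jaws, and the bolt is still drawn back. I carry it back to the rest.

play_rows(moves=[[[1.3,-2,0],[0,0,-0.18],1],[[2.6,-4.2,0],[0,0,-0.36],1],[[3.9,-6.4,0],[0,0,-0.54],1],[[5.2,-8.5,0],[0,0,-0.72],1],[[6.5,-10.6,0],[0,0,-0.9],1],[[7.8,-12.7,0],[0,0,-1.08],1],[[9.1,-14.9,0],[0,0,-1.26],1],[[10.4,-17,0],[0,0,-1.417],1]])

```text
time: 13.15
ee_pos: [0.592, 0.2987, 0.3306]
eef_rot: [0.612, 0.791, -0.001, -0.0]
ft_force: [-0.3, -0.9, -3.6]
width: 0.0136
```

play_rows(moves=[[[0,0,0],[0,0,0],1],[[0,0,0],[0,0,0],1],[[0,0,0],[0,0,0],1]])

```text
time: 13.52
ee_pos: [0.5926, 0.297, 0.3323]
eef_rot: [0.616, 0.788, -0.0, 0.0]
ft_force: [-0.6, -0.2, -2.2]
width: 0.0135
```

```bash
python3 - <<'E'
from h import *
s=read_state();print(s['ee_pos'],s['ft_force'],s['torque'],s['width'])
mv([.593,.2985,.333],down(.247));
c=snap('wrist','w10');crop(c,260,140,390,300,3.7,'w10c')
E
```

```text
[0.5926 0.297  0.3323] [-0.5554 -0.1971 -2.1519] [-0.0809 -0.0915 -0.0294] 0.013467500870088958
shift cm [ 0.1341  0.073  -0.0745] rot [-0.0002  0.001  -0.0028]
```

View pics/w10c.png

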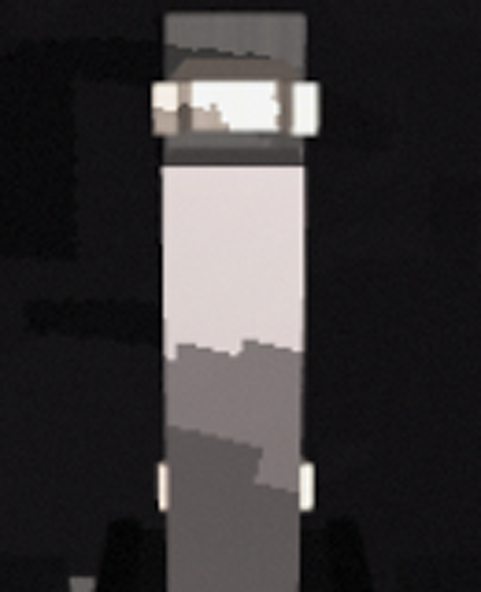

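play_rows(moves=[[[0.12,0.05,4],[0,0,0],1],[[0.12,0.05,9],[0,0,0],1],[[0.12,0.05,13],[0,0,0],1],[[0.12,0.05,15.5],[0,0,0],1],[[0.12,0.05,17],[0,0,0],1],[[0.12,0.05,18],[0,0,0],1],[[0.12,0.05,18.6],[0,0,0],1],[[0.12,0.05,18.6],[0,0,0],1]])

```text
time: 14.58
ee_pos: [0.5926, 0.2996, 0.1467]
eef_rot: [0.615, 0.789, 0.0, 0.0]
ft_force: [0.6, -0.9, -2.6]
width: 0.0135
```

```bash
python3 - <<'E'
from h import *
s=read_state();print(s['ee_pos'],s['ft_force'],s['torque'],s['width'])
mv([.593,.2988,.145],down(.247));
E
```

```text
[0.5926 0.2996 0.1467] [ 0.6    -0.8771 -2.5948] [ 0.0521 -0.0537  0.0693] 0.013535786980038909
shift cm [-0.0848  0.0158  0.1715] rot [ 0.0003  0.     -0.0001]
```

play_rows(moves=[[[-0.08,0.02,0.18],[0,0,0],1],[[-0.08,0.02,0.18],[0,0,0],1],[[-0.08,0.02,0.18],[0,0,0],4],[[-0.08,0.02,0.18],[0,0,0],4],[[-0.08,0.02,-2],[0,0,0],4],[[-0.08,0.02,-7],[0,0,0],4],[[-0.08,0.02,-13],[0,0,0],4],[[-0.08,0.02,-16],[0,0,0],4]])

```text
time: 15.58
ee_pos: [0.5931, 0.2997, 0.3121]
eef_rot: [0.615, 0.789, 0.003, 0.001]
ft_force: [-0.2, -0.2, -0.6]
width: 0.0395
```

```bash
python3 - <<'E'
from h import *
s=read_state();print(s['ee_pos'],s['ft_force'],s['width'])
c=snap('wrist','w11');pickle.dump(c,open('w11.pkl','wb'));crop(c,240,100,400,300,3,'w11c')
E
```

```text
[0.5931 0.2997 0.3121] [-0.2212 -0.227  -0.5966] 0.03951134674594572
```

View pics/w11c.png

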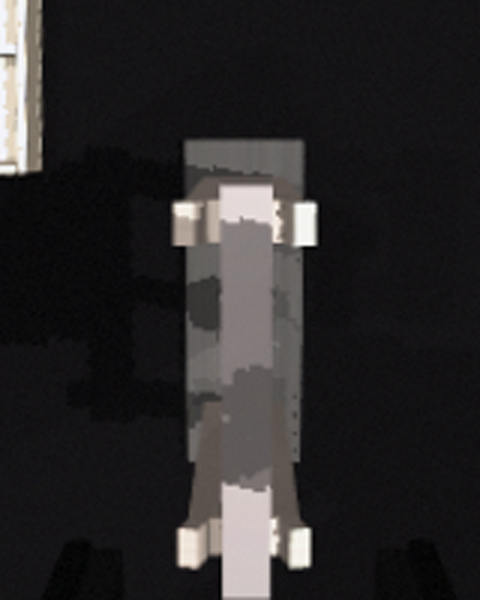

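The key lies in both seats, between the ears. For the rod I'll roll the gripper 0.5 rad about the rod axis, away from the tower, so its 190 mm body clears the tower.

```bash
cat >> h.py <<'E'
YAW=.219; EX=np.array([np.cos(YAW),np.sin(YAW),0]);EY=np.array([-np.sin(YAW),np.cos(YAW),0]);EZ=np.array([0,0,1.]);MO=np.array([.4561,.0996,0])
def tilt(t,yaw=YAW):
    ex=np.array([np.cos(yaw),np.sin(yaw),0]);y=np.cos(t)*ex+np.sin(t)*EZ;z=np.sin(t)*ex-np.cos(t)*EZ
    return Ro.from_matrix(np.c_[np.cross(y,z),y,z])
def rodtcp(fy,back=0,t=.5,z=.05,fx=0):
    R=tilt(t); return MO+fx*EX+fy*EY+z*EZ+(.019-back)*R.as_matrix()[:,2]
E
python3 - <<'E'
from h import *
s=read_state();print(s['ee_pos'])
for b in (.16,.12): p=rodtcp(-.045,b);print(p);mv(p,tilt(.5))
E
```

```text
[0.5935 0.3002 0.315 ]
[0.3999 0.041  0.1737]
shift cm [-20.4345 -25.2214  13.8721] rot [-0.492  -0.0098  0.0267]
[0.4186 0.0452 0.1386]
shift cm [-20.4979 -23.3327  17.3976] rot [-0.492  -0.0098  0.0267]
```

play_rows(moves=[[[-4,-5,1],[0,0,0],4],[[-8,-10,2],[-0.1,0,0],4],[[-12,-15,4],[-0.25,0,0.01],4],[[-16,-20,7],[-0.4,-0.01,0.02],4],[[-19,-24,10],[-0.49,-0.01,0.027],4],[[-20.4,-25,13.8],[-0.492,-0.01,0.027],4],[[-20.4,-25,13.8],[-0.492,-0.01,0.027],4],[[-20.4,-25,13.8],[-0.492,-0.01,0.027],4]])

```text
time: 16.62
ee_pos: [0.4059, 0.0417, 0.1699]
eef_rot: [0.605, 0.759, 0.188, 0.151]
ft_force: [6.9, -0.6, -12.7]
width: 0.04
```

```bash
python3 - <<'E'
from h import *
s=read_state();print(s['ee_pos'],s['joint_positions'])
for b in (.12,0): p=rodtcp(-.045,b);print(p);mv(p,tilt(.5))
c=snap('wrist','w12');c=snap('scene','s12')
E
```

```text
[0.4059 0.0417 0.1699] [ 0.236  -0.5    -0.3353  2.4168 -0.3242  0.734   0.3159]
[0.4186 0.0452 0.1386]
shift cm [ 0.0634 -0.2996  3.3755] rot [-0.012  -0.0012  0.0064]
[0.4748 0.0577 0.0333]
shift cm [ 0.0491 -0.1556 15.3746] rot [-0.012  -0.0012  0.0064]
```

View pics/w12.png

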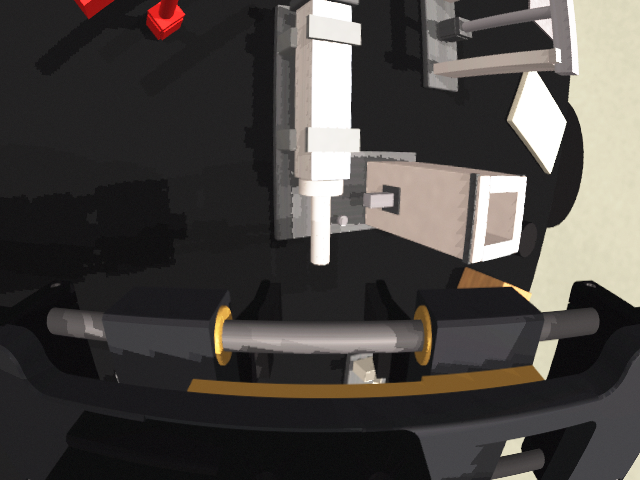

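View pics/s12.png

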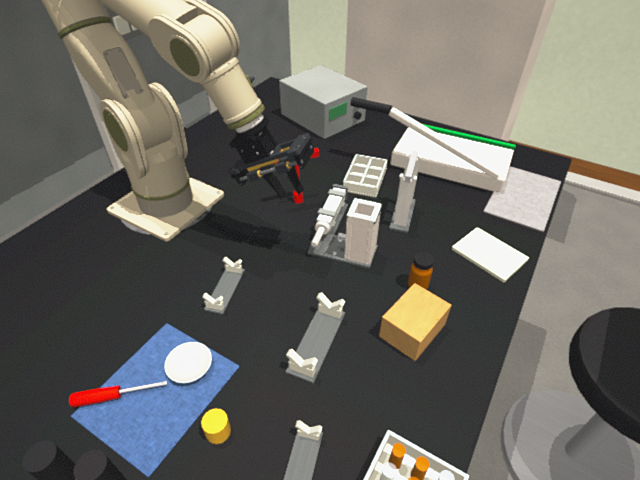

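play_rows(moves=[[[0.05,-0.2,3],[0,0,0],4],[[0.05,-0.2,6],[0,0,0],4],[[0.05,-0.2,6],[0,0,0],4]])

```text
time: 17.1
ee_pos: [0.4315, 0.0476, 0.1209]
eef_rot: [0.605, 0.759, 0.187, 0.152]
ft_force: [-0.0, 0.2, -0.1]
width: 0.0402
```

```bash
python3 - <<'E'
from h import *
s=read_state();print(s['ee_pos'],s['joint_positions'],s['ft_force'])
mv(rodtcp(-.045,0),tilt(.5))
E
```

```text
[0.4315 0.0476 0.1209] [ 0.8339 -0.4458 -0.8586  2.4142 -0.7166  0.643   0.6695] [-0.05    0.1987 -0.0571]
shift cm [ 0.0625 -0.1569  9.821 ] rot [-0.0143  0.0022  0.0055]
```

play_rows(moves=[[[0.06,-0.15,3],[-0.01,0,0.005],4],[[0.06,-0.15,6],[-0.014,0,0.005],4],[[0.06,-0.15,8],[-0.014,0,0.005],4],[[0.06,-0.15,8],[-0.014,0,0.005],4]])

```text
time: 17.6
ee_pos: [0.4658, 0.0553, 0.0492]
eef_rot: [0.607, 0.755, 0.193, 0.154]
ft_force: [-0.6, 0.4, 0.4]
width: 0.0398
```

```bash
python3 - <<'E'
from h import *
s=read_state();print(s['ee_pos'],s['joint_positions'],s['ft_force'])
mv(rodtcp(-.045,0),tilt(.5))
c=snap('wrist','w13');c=snap('scene','s13');crop(c,220,120,420,280,4,'s13c')
E
```

```text
[0.4658 0.0553 0.0492] [ 1.3088 -0.2279 -1.394   2.4096 -0.8065  0.3676  0.7817] [-0.6394  0.3663  0.3648]
shift cm [0.0335 0.0559 1.8331] rot [-0.0017  0.0002 -0.0026]
```

View pics/w13.png

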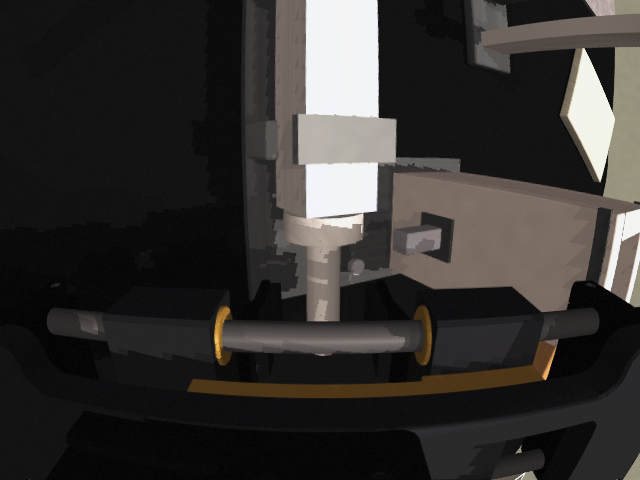

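View pics/s13c.png

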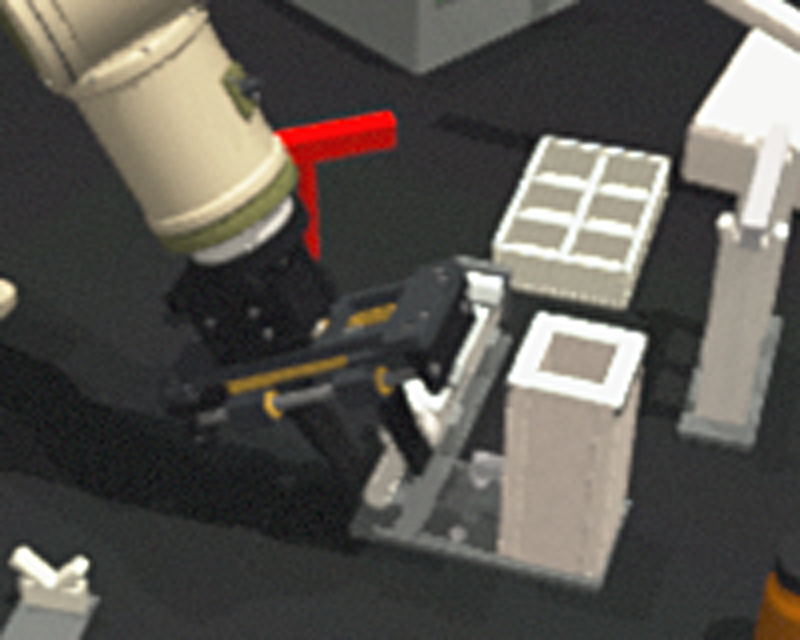

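play_rows(moves=[[[0.03,0.06,1],[0,0,0],4],[[0.03,0.06,1.8],[0,0,0],4],[[0.03,0.06,1.8],[0,0,0],4]])

```text
time: 18.08
ee_pos: [0.4735, 0.055, 0.0342]
eef_rot: [0.608, 0.756, 0.189, 0.156]
ft_force: [-0.1, -1.6, -0.6]
width: 0.0397
```

```bash
python3 - <<'E'
from h import *
s=read_state();print(s['ee_pos'],s['joint_positions'],s['ft_force'],s['torque'])
mv(rodtcp(-.045,0),tilt(.5))
E
```

```text
[0.4735 0.055  0.0342] [ 1.293   0.0216 -1.4517  2.4009 -0.0136  0.2435  0.0754] [-0.0653 -1.5861 -0.564 ] [-0.175   0.4894 -0.0255]
shift cm [0.2338 0.1151 0.1586] rot [-0.0048  0.0066 -0.0011]
```

play_rows(moves=[[[0.1,0.1,0.1],[0,0,0],1],[[0.1,0.1,0.1],[0,0,0],1],[[0.1,0.1,0.1],[0,0,0],1],[[0.1,0.1,0.1],[0,0,0],1]], grip_force=25)

```text
time: 18.58
ee_pos: [0.4747, 0.0568, 0.0339]
eef_rot: [0.607, 0.755, 0.19, 0.155]
ft_force: [-0.0, 0.1, 0.2]
width: 0.0153
```

```bash
python3 - <<'E'
from h import *
s=read_state();print(s['ee_pos'],s['joint_positions'],s['ft_force'],s['torque'],s['width'])
R=Ro.from_quat(s['eef_rot']);print(R.inv().apply(-EY), s['ee_pos']-rodtcp(-.045))
mv(rodtcp(-.045-.06,0),tilt(.5))
E
```

```text
[0.4747 0.0568 0.0339] [ 1.2585  0.0329 -1.4255  2.3993  0.0373  0.2418  0.0239] [-0.0412  0.0826  0.1635] [-0.0966  0.4593  0.0449] 0.015264854262267901
[-1.      0.0012  0.0051] [-0.0001 -0.0008  0.0006]
shift cm [-5.9204  0.001   0.0924] rot [-0.0036  0.0051 -0.0012]
```

play_rows(moves=[[[-0.7,0,0],[0,0,0],1],[[-1.5,0,0],[0,0,0],1],[[-2.3,0,0],[0,0,0],1],[[-2.3,0,0],[0,0,0],1]])

```text
time: 19.08
ee_pos: [0.4798, 0.0337, 0.0339]
eef_rot: [0.608, 0.755, 0.191, 0.155]
ft_force: [0.6, -0.0, -1.0]
width: 0.0151
```

```bash
python3 - <<'E'
from h import *
s=read_state();print(s['ee_pos'],s['joint_positions'],s['ft_force'],s['torque'],s['width'])
mv(rodtcp(-.045-.06,0),tilt(.5))
c=snap('scene','s14');crop(c,220,120,420,280,4,'s14c')
E
```

```text
[0.4798 0.0337 0.0339] [ 1.3115  0.0707 -1.4133  2.39    0.0397  0.2471  0.0944] [ 0.5599 -0.0151 -0.9699] [-0.2982  0.4125 -0.0898] 0.015111721543441982
shift cm [-3.5475  0.0107  0.0755] rot [-0.0032  0.0042 -0.0037]
```

View pics/s14c.png

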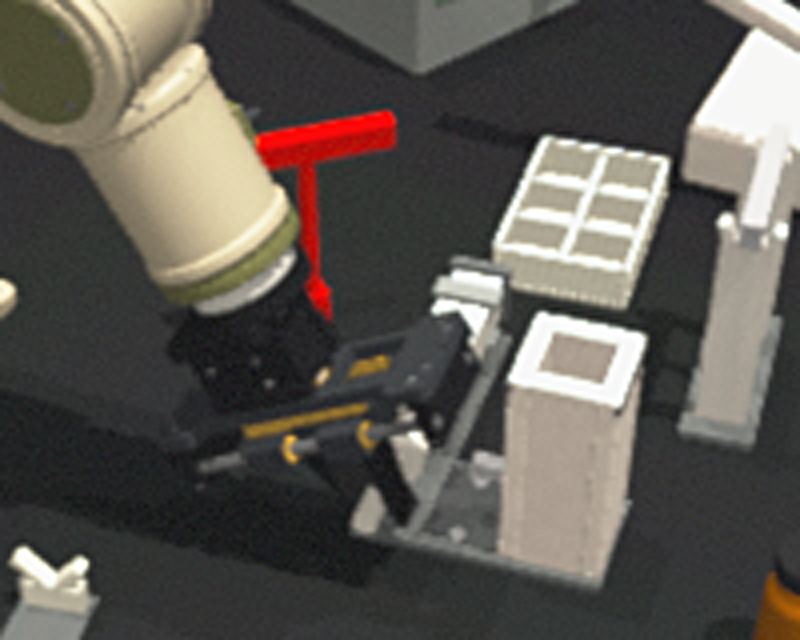

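play_rows(moves=[[[-1,0,0],[0,0,0],1],[[-2.2,0,0],[0,0,0],1],[[-3.2,0,0],[0,0,0],1],[[-3.9,0,0],[0,0,0],1],[[-3.9,0,0],[0,0,0],1],[[-3.9,0,0],[0,0,0],1]])

```text
time: 19.88
ee_pos: [0.4881, -0.0033, 0.034]
eef_rot: [0.607, 0.755, 0.191, 0.155]
ft_force: [-0.5, -0.5, -0.9]
width: 0.0154
```

```bash
python3 - <<'E'
from h import *
s=read_state();print(s['ee_pos'],s['joint_positions'],s['ft_force'],s['torque'],s['width'])
print((s['ee_pos']-rodtcp(-.045))@EY)
E
```

```text
[ 0.4881 -0.0033  0.034 ] [ 1.3679  0.1366 -1.374   2.367   0.0788  0.263   0.1742] [-0.4633 -0.4667 -0.8933] [-0.2558  0.5509 -0.0991] 0.015371384595644313
-0.0624131555530653
```

play_rows(moves=[[[0,0,0],[0,0,0],5],[[0,0,0],[0,0,0],5],[[0,0,0],[0,0,0],5],[[0,0,-1],[0,0,0],5],[[2,0,-1],[0,0,0],5],[[4,0,-1],[0,0,0],5],[[6.1,0,-1],[0,0,0],5],[[6.1,0,-1],[0,0,0],5]])

```text
time: 20.88
ee_pos: [0.4701, 0.0561, 0.0426]
eef_rot: [0.606, 0.756, 0.19, 0.155]
ft_force: [0.3, -0.2, -0.1]
width: 0.0499
```

```bash
python3 - <<'E'
from h import *
s=read_state();print(s['ee_pos'],s['joint_positions'],s['ft_force'],s['torque'],s['width'])
mv(rodtcp(-.045,0,z=.048),tilt(.5))
c=snap('wrist','w15');c=snap('scene','s15');crop(c,220,120,420,280,4,'s15c')
E
```

```text
[0.4701 0.0561 0.0426] [ 1.3224 -0.128  -1.4407  2.4033 -0.5583  0.2972  0.5685] [ 0.3314 -0.2116 -0.0842] [-0.1181  0.404  -0.0514] 0.04985312152763558
shift cm [ 0.0599 -0.11    1.2251] rot [-0.0034  0.0042  0.0015]
```

View pics/s15c.png

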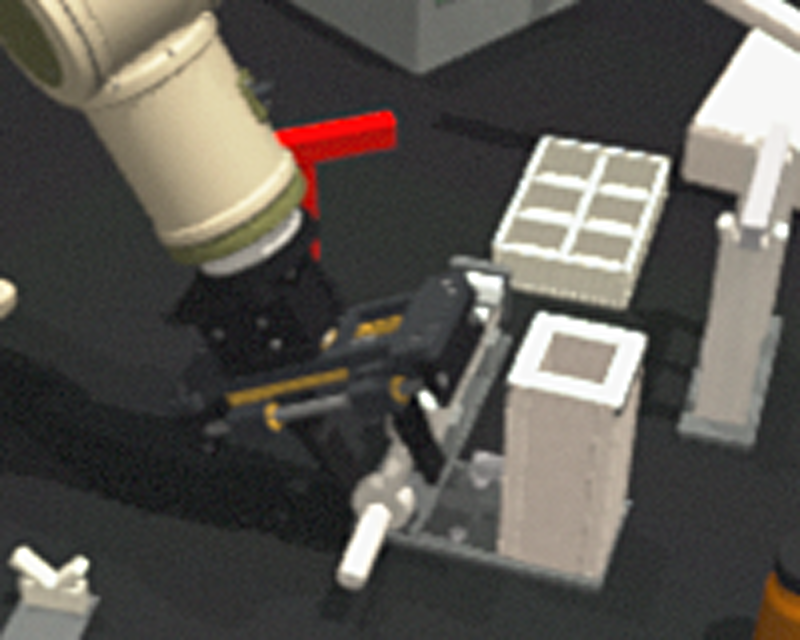

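View pics/w15.png

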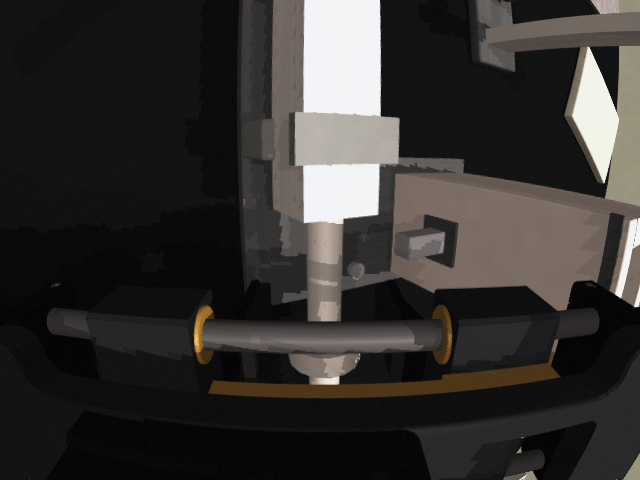

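The collar at wrist px (322,362) has passed the fingers, so they now straddle the rod between mouth and collar. I close near the middle.

play_rows(moves=[[[0.06,-0.1,0.6],[0,0,0],5],[[0.06,-0.1,1.2],[0,0,0],5],[[0.06,-0.1,1.2],[0,0,0],5],[[0.06,-0.1,1.2],[0,0,0],1],[[0.06,-0.1,1.2],[0,0,0],1],[[0.06,-0.1,1.2],[0,0,0],1],[[0.06,-0.1,1.2],[0,0,0],1]], grip_force=25)

```text
time: 21.85
ee_pos: [0.475, 0.0564, 0.0317]
eef_rot: [0.607, 0.755, 0.191, 0.155]
ft_force: [0.7, -0.9, 1.1]
width: 0.0177
```

```bash
python3 - <<'E'
from h import *
s=read_state();print(s['ee_pos'],s['joint_positions'],s['ft_force'],s['torque'],s['width'])
R=Ro.from_quat(s['eef_rot']);print(R.inv().apply(-EY),R.inv().apply(EZ), s['ee_pos']-rodtcp(-.045))
E
```

```text
[0.475  0.0564 0.0317] [ 1.2298  0.0521 -1.4015  2.4006  0.1156  0.237  -0.0479] [ 0.7489 -0.9082  1.1167] [-0.0622  0.1971  0.0004] 0.017657562434561628
[-1.      0.0018  0.0046] [-0.0032  0.4768 -0.879 ] [ 0.0003 -0.0012 -0.0016]
```

play_rows(moves=[[[0,0,0],[0,0,0],1],[[0,0,0],[0,0,0],1]])

```text
time: 22.1
ee_pos: [0.4752, 0.0566, 0.0318]
eef_rot: [0.608, 0.755, 0.191, 0.155]
ft_force: [0.0, -1.1, 1.2]
width: 0.0153
```

```bash
python3 - <<'E'
from h import *
s=read_state();print(s['ee_pos'],s['ft_force'],s['torque'],s['width'])
E
```

```text
[0.4752 0.0566 0.0318] [ 0.0408 -1.0831  1.1658] [-0.2125  0.1505 -0.2308] 0.015340411207194546
```

play_rows(moves=[[[-1,0,0],[0,0,0],1],[[-2.2,0,0],[0,0,0],1],[[-3.5,0,0],[0,0,0],1],[[-4.8,0,0],[0,0,0],1],[[-6.1,0,0],[0,0,0],1],[[-7.4,0,0],[0,0,0],1],[[-8.7,0,0],[0,0,0],1],[[-10,0,0],[0,0,0],1]])

```text
time: 23.1
ee_pos: [0.4965, -0.0418, 0.0319]
eef_rot: [0.607, 0.755, 0.191, 0.155]
ft_force: [0.3, 1.0, -0.8]
width: 0.0151
```

```bash
python3 - <<'E'
from h import *
s=read_state();print(s['ee_pos'],s['joint_positions'],s['ft_force'],s['torque'],s['width'])
c=snap('scene','s16');crop(c,220,120,420,280,4,'s16c')
E
```

```text
[ 0.4965 -0.0418  0.0319] [ 1.4086  0.2214 -1.3279  2.3354  0.1833  0.2828  0.1909] [ 0.3082  1.0146 -0.8485] [-0.1522  0.586  -0.0221] 0.015101796200365811
```

View pics/s16c.png

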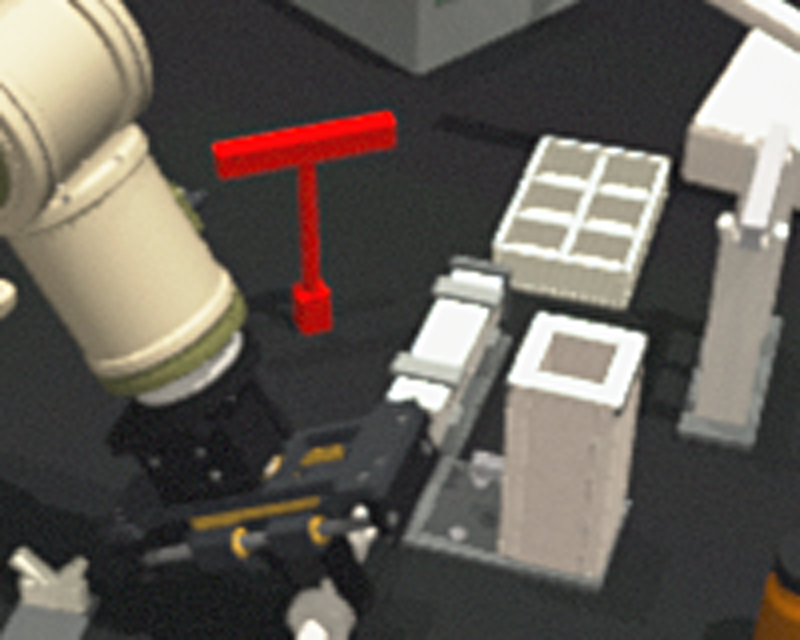

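play_rows(moves=[[[-1.5,1.2,-2.2],[0,0,0],1],[[-2.5,3,-5.3],[0,0,0],1],[[-3,5,-9],[0.12,0,0],1],[[-3,7,-12.5],[0.28,0,0],1],[[-3,7.7,-14],[0.42,0,0],1],[[-3,7.7,-14],[0.49,0,0],1],[[-3,7.7,-14],[0.49,0,0],1],[[-3,7.7,-14],[0.49,0,0],1]])

```text
time: 24.15
ee_pos: [0.5049, -0.0674, 0.1916]
eef_rot: [0.625, 0.78, 0.003, 0.002]
ft_force: [0.2, -0.0, -3.3]
width: 0.0154
```

```bash
python3 - <<'E'
from h import *
s=read_state();print(s['ee_pos'],s['joint_positions'],s['ft_force'],s['torque'],s['width'],Ro.from_quat(s['eef_rot']).as_matrix())
c=snap('scene','s17');pickle.dump(c,open('s17.pkl','wb'));crop(c,220,120,420,280,4,'s17c');c=snap('wrist','w17');pickle.dump(c,open('w17.pkl','wb'))
E
```

```text
[ 0.5049 -0.0674  0.1916] [ 1.1345  0.3041 -1.2461  1.7649  0.2994  1.2813  0.0371] [ 0.1671 -0.0403 -3.258 ] [ 0.0838 -0.0588  0.0309] 0.015379633702229629 [[-0.218   0.9759  0.0079]
 [ 0.9759  0.218   0.0019]
 [ 0.0002  0.0081 -1.    ]]
```

View pics/s17c.png

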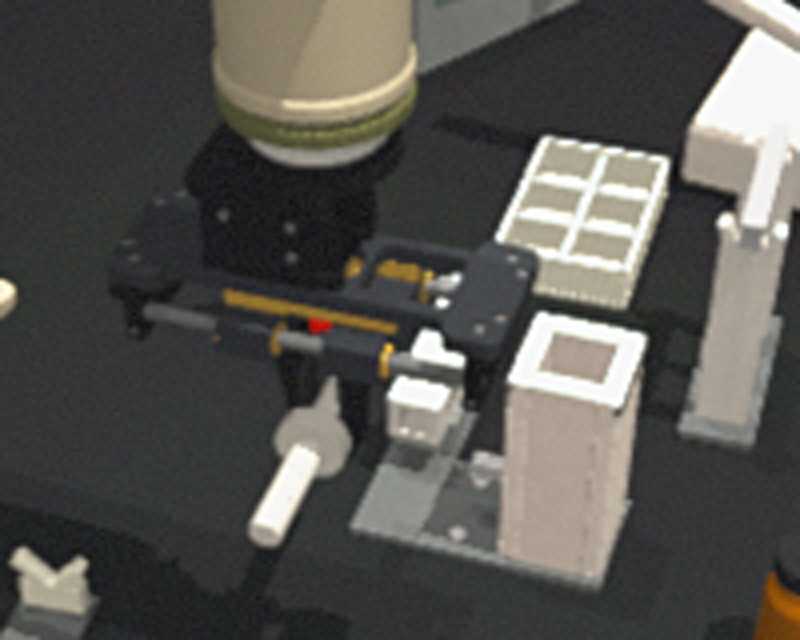

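View pics/w17.png

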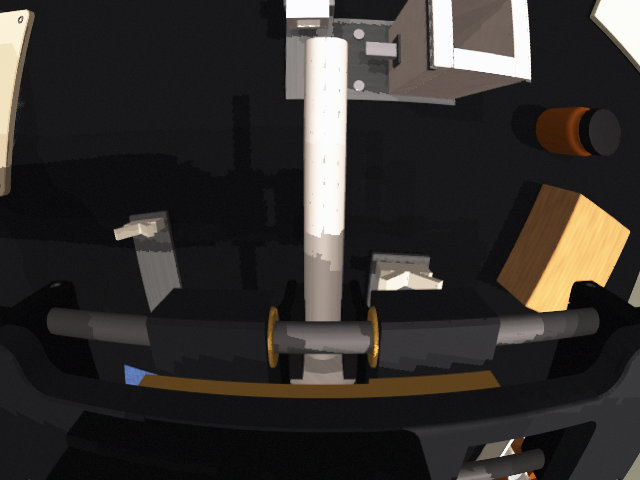

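```bash
python3 - <<'E'
from h import *
from scipy.optimize import least_squares
w=pickle.load(open('w17.pkl','rb'));sc=pickle.load(open('s17.pkl','rb'));s=read_state();M=Ro.from_quat(s['eef_rot']).as_matrix()
g=s['ee_pos']-.019*M[:,2];ax=M[:,0];up=np.array([0,0,1.])
def pts(q):
    d,p,yw=q;a=ax*np.cos(p)+up*np.sin(p)+M[:,1]*yw;n=up*np.cos(p)-ax*np.sin(p)
    c=g+a*d  # rod origin
    return c+.1*a+.008*n, c-.1*a
def f(q):
    A,B=pts(q);return np.r_[fproj(w,A)[0]-[326.5,38],proj(sc,B)[0]-[220+263/4,120+533/4]]
r=least_squares(f,[.013,0.03,0]);print(r.x,r.fun)
print('cradle in top: use wrist later')
E
```

```text
[0.0131 0.0326 0.0192] [-0.3366 -0.2023 -2.5179 -0.0409]
cradle in top: use wrist later
```

```bash
python3 - <<'E'
from h import *
sc=pickle.load(open('scene0.pkl','rb'));t=pickle.load(open('top0.pkl','rb'))
C=np.array([.6015,-.1736,0]);yw=.148
ex=np.array([np.cos(yw),np.sin(yw),0]);ey=np.array([-np.sin(yw),np.cos(yw),0])
pts=[C+a*ex+b*ey+c*EZ for a in(-.025,.025) for b in (-.082,-.068,.068,.082) for c in (.061,)]+[C+a*ex+b*ey+.004*EZ for a in(-.03,.03) for b in(-.09,.09)]
for c,n,b,s in((sc,'s',(270,270,370,400),6),(t,'t',(325,200,405,260),9)):
    i=cv2.cvtColor(c['frame'],cv2.COLOR_RGB2BGR)[b[1]:b[3],b[0]:b[2]];i=cv2.resize(i,None,fx=s,fy=s,interpolation=cv2.INTER_CUBIC)
    for p in proj(c,pts): cv2.circle(i,tuple(int(v) for v in (p-b[:2]+.5)*s),3,(0,0,255),-1)
    cv2.imwrite(f'pics/cr_{n}.png',i)
E
```

```text
(no output)
```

View pics/cr_s.png

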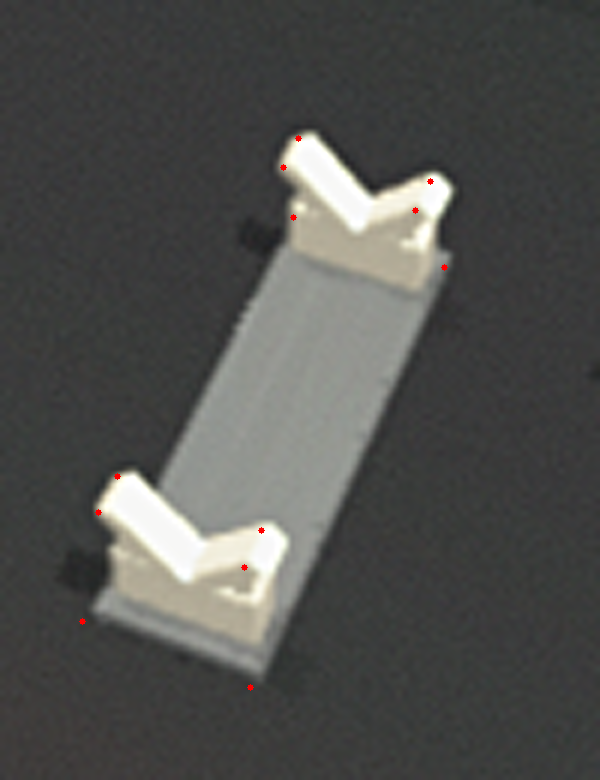

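View pics/cr_t.png

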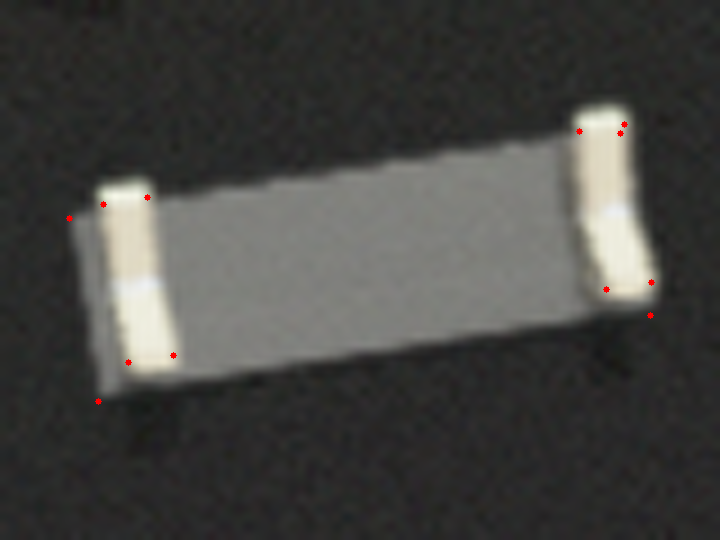

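play_rows(moves=[[[-5,0,-2],[0,-0.01,0.02],1],[[-10,0,-4],[0,-0.02,0.04],1],[[-15,-0.5,-6],[0,-0.03,0.06],1],[[-20,-1,-6],[0,-0.033,0.07],1],[[-20,-1,-6],[0,-0.033,0.07],1],[[-20,-1,-6],[0,-0.033,0.07],1],[[-20,-1,-6],[0,-0.033,0.07],1]])

```text
time: 25.12
ee_pos: [0.5359, -0.2661, 0.2524]
eef_rot: [0.653, 0.757, -0.008, 0.016]
ft_force: [-0.0, 0.0, -1.4]
width: 0.0153
```

```bash
python3 - <<'E'
from h import *
s=read_state();print(s['ee_pos'],s['joint_positions'],s['joint_vel'])
c=snap('wrist','w18');pickle.dump(c,open('w18.pkl','wb'))
C=np.array([.6015,-.1736,0]);yw=.148
ex=np.array([np.cos(yw),np.sin(yw),0]);ey=np.array([-np.sin(yw),np.cos(yw),0])
pts=[C+a*ex+b*ey+c_*EZ for a in(-.025,.025) for b in (-.082,-.068,.068,.082) for c_ in (.061,)]
print(fproj(c,pts))
E
```

```text
[ 0.5359 -0.2661  0.2524] [ 1.2046  0.4439 -1.1114  1.4742  0.4299  1.4515  0.2352] [-0.0161  0.0018  0.0072 -0.0072  0.0071  0.0044 -0.0011]
[[375.301  211.748 ]
 [375.7891 197.6515]
 [377.8959  56.4217]
 [377.8179  42.353 ]
 [424.5559 212.233 ]
 [425.4674 198.4289]
 [429.4828  60.148 ]
 [429.3551  46.3295]]
```

View pics/w18.png

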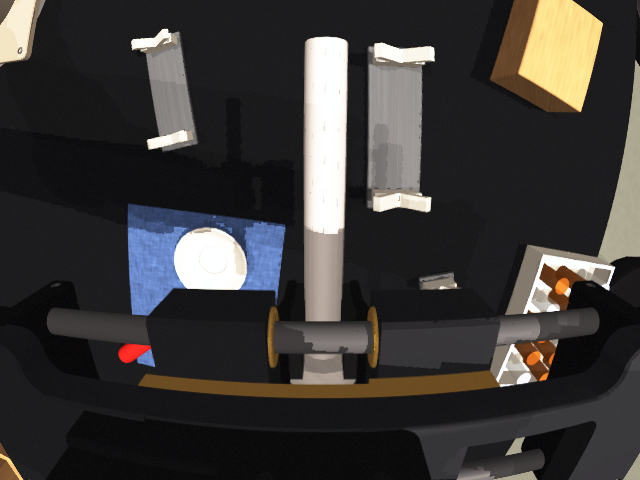

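```bash
python3 - <<'E'
from h import *
c=pickle.load(open('w18.pkl','rb'));crop(c,355,30,450,220,4.2,'w18c')
E
```

```text
(no output)
```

View pics/w18c.png

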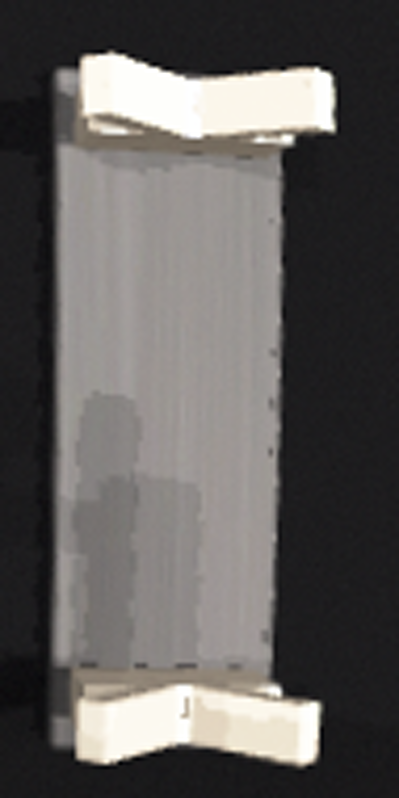

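```bash
python3 - <<'E'
from h import *
c=pickle.load(open('w18.pkl','rb'))
e=lambda p,z:fatz(c,np.array(p)/4.2+[355,30]-.38,z)[:2]
FL=[e(p,.061) for p in [(83,57),(86,119)]];FR=[e(p,.061) for p in [(331,68),(333,130)]]
NL=[e(p,.061) for p in [(78,700),(79,765)]];NR=[e(p,.061) for p in [(320,702),(317,765)]]
for n,q in zip('FL FR NL NR'.split(),(FL,FR,NL,NR)): print(n,np.mean(q,0),np.linalg.norm(q[0]-q[1]))
F=(np.mean(FL,0)+np.mean(FR,0))/2;N=(np.mean(NL,0)+np.mean(NR,0))/2
print('tips',np.linalg.norm(np.mean(FL,0)-np.mean(FR,0)),np.linalg.norm(np.mean(NL,0)-np.mean(NR,0)))
d=F-N;print('C',(F+N)/2,np.linalg.norm(d),np.arctan2(-d[0],d[1]))
f=np.mean([e((193,p),.0362) for p in (78,137)],0);n=np.mean([e((188,p),.0362) for p in (685,742)],0);d=f-n;print('valley',(f+n)/2,np.linalg.norm(d),np.arctan2(-d[0],d[1]))
E
```

```text
FL [ 0.563  -0.1049] 0.014638613033832824
FR [ 0.6193 -0.0946] 0.014962884973424703
NL [ 0.5855 -0.2512] 0.015361333218964804
NR [ 0.6427 -0.2421] 0.015238107490936658
tips 0.05725392815213523 0.0578429352144698
C [ 0.6026 -0.1732] 0.1486683208979332 0.15496761119977942
valley [ 0.6044 -0.1725] 0.15006343591759835 0.16107220710205428
```

```bash
python3 - <<'E'
from h import *
s=read_state();R=down(.168)*Ro.from_rotvec([0,-.033,0]);M=R.as_matrix()
C=np.array([.603,-.173,.0485]);g=C-.0131*np.array([M[0,0],M[1,0],0]);p=g+.019*M[:,2];print(p)
mv(p+[0,0,.06],R)
E
```

```text
[ 0.6053 -0.1865  0.0295]
shift cm [ 7.4401  7.8859 16.1065] rot [ 0.0077  0.0025 -0.0213]
```

play_rows(moves=[[[3.5,3.7,2],[0,0,0],1],[[7,7.5,4],[0.007,0.002,-0.02],1],[[7.4,7.9,9],[0.007,0.002,-0.02],1],[[7.4,7.9,13],[0.007,0.002,-0.02],1],[[7.4,7.9,16],[0.007,0.002,-0.02],1],[[7.4,7.9,16],[0.007,0.002,-0.02],1],[[7.4,7.9,16],[0.007,0.002,-0.02],1]])

```text
time: 26.05
ee_pos: [0.6065, -0.1873, 0.092]
eef_rot: [0.646, 0.763, -0.01, 0.014]
ft_force: [0.4, 0.5, -1.6]
width: 0.015
```

```bash
python3 - <<'E'
from h import *
s=read_state();R=down(.168)*Ro.from_rotvec([0,-.033,0]);print(s['ee_pos'],s['joint_positions'])
mv([.6053,-.1865,.0295],R)
c=snap('wrist','w19');c=snap('scene','s19');crop(c,240,230,400,400,4,'s19c')
E
```

```text
[ 0.6065 -0.1873  0.092 ] [ 0.9286  0.6582 -1.0018  1.56    0.6108  1.2419 -0.013 ]
shift cm [ 0.3133 -0.1187  6.2403] rot [ 0.0022  0.0006 -0.002 ]
```

View pics/w19.png

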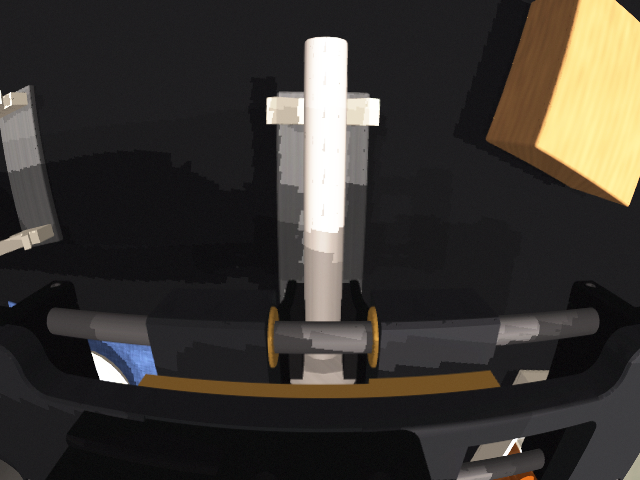

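View pics/s19c.png

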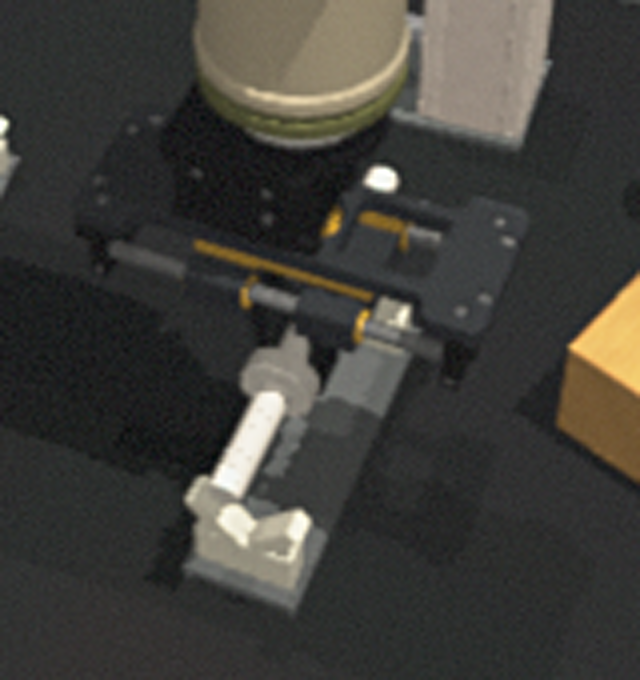

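The rod is lined up over the cradle: the saddle is centred at column 323 and the rod at 326. I lower it.

play_rows(moves=[[[0.3,-0.1,2],[0,0,0],1],[[0.3,-0.1,3.8],[0,0,0],1],[[0.3,-0.1,5],[0,0,0],1],[[0.3,-0.1,5.7],[0,0,0],1],[[0.3,-0.1,6.1],[0,0,0],1],[[0.3,-0.1,6.2],[0,0,0],1],[[0.3,-0.1,6.2],[0,0,0],1]])

```text
time: 27.02
ee_pos: [0.6054, -0.1868, 0.0298]
eef_rot: [0.646, 0.763, -0.01, 0.013]
ft_force: [-3.5, 1.3, 8.3]
width: 0.0152
```

```bash
python3 - <<'E'
from h import *
s=read_state();R=down(.168)*Ro.from_rotvec([0,-.033,0]);print(s['ee_pos'],s['ft_force'],s['torque'])
mv([.6053,-.1865,.0285],R)
c=snap('scene','s20');crop(c,240,230,400,400,4,'s20c')
E
```

```text
[ 0.6054 -0.1868  0.0298] [-3.5221  1.3118  8.3044] [ 0.124   0.5696 -0.0505]
shift cm [ 0.0313 -0.0054  0.1244] rot [ 0.0017  0.0009 -0.0024]
```

View pics/s20c.png

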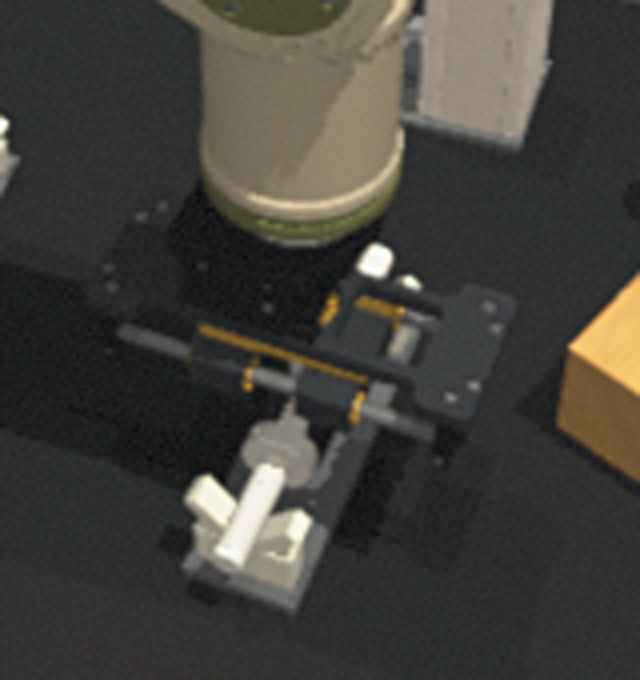

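play_rows(moves=[[[0,0,0],[0,0,0],4],[[0,0,0],[0,0,0],4],[[0,0,0],[0,0,0],4],[[0.1,0,-3],[0,0,0],4],[[0.3,0,-8],[0,0,0],4],[[0.5,0,-14],[0,0,0],4],[[0.7,0,-20],[0,0.033,0],4],[[0.7,0,-20],[0,0.033,0],4]])

```text
time: 28.08
ee_pos: [0.6044, -0.1735, 0.2329]
eef_rot: [0.646, 0.763, 0.002, 0.003]
ft_force: [0.7, 0.4, -1.1]
width: 0.0401
```

```bash
python3 - <<'E'
from h import *
s=read_state();print(s['ee_pos'],s['ft_force'],s['width'],s['time'])
c=snap('wrist','w21');pickle.dump(c,open('w21.pkl','wb'));c=snap('scene','s21')
E
```

```text
[ 0.6044 -0.1735  0.2329] [ 0.7193  0.3611 -1.061 ] 0.040148142330770034 28.075
```

View pics/w21.png

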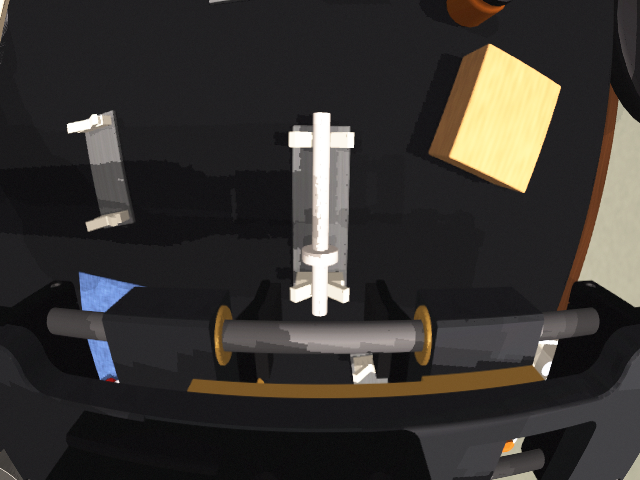

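View pics/s21.png

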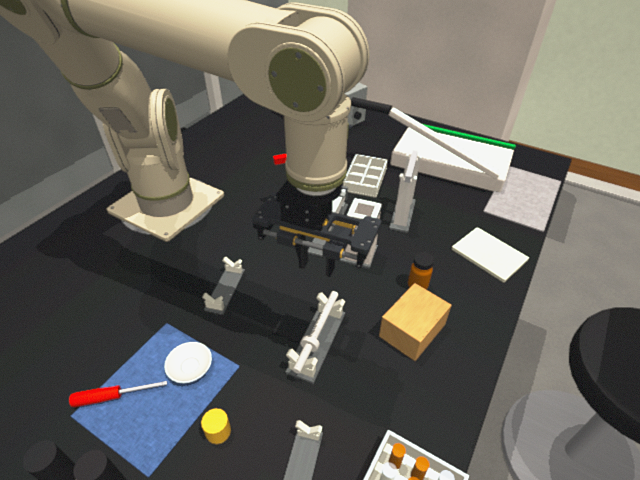

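```bash
python3 - <<'E'
from h import *
c=pickle.load(open('w21.pkl','rb'))
a=fatz(c,(321,113.5),.0555);b=fatz(c,(319.5,315),.0475);d=a-b
print(a,b,(a+b)/2,np.linalg.norm(d[:2]),np.arctan2(-d[0],d[1]))
for p in [(321.5,139.5),(321,278)]: print('saddle',fatz(c,p,.05))
t=snap('top','t21');crop(t,150,180,310,300,5,'t21c')
E
```

```text
[ 0.5884 -0.0756  0.0555] [ 0.6198 -0.274   0.0475] [ 0.6041 -0.1748  0.0515] 0.20092399976514405 0.157261227747524
saddle [ 0.5928 -0.0989  0.05  ]
saddle [ 0.6144 -0.2318  0.05  ]
```

View pics/t21c.png

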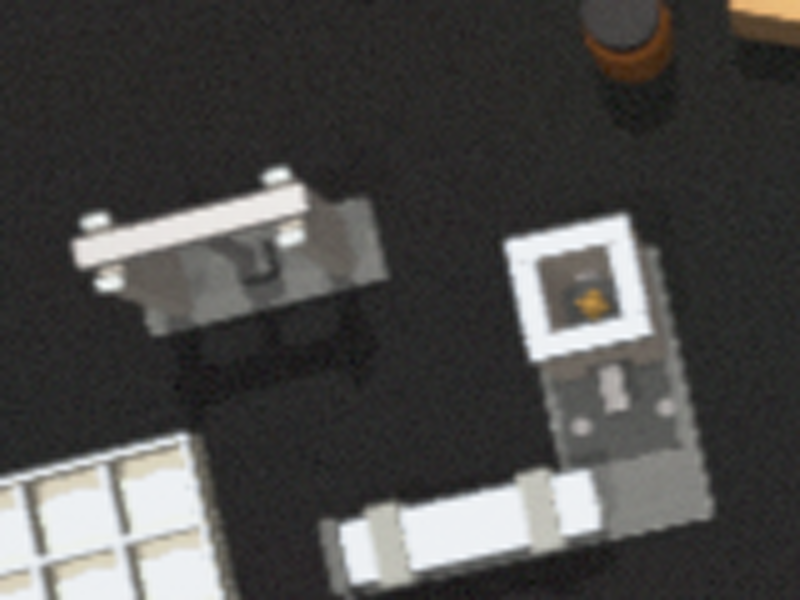

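The final top view shows the key on its rest exactly as at the start, the bolt drawn back and the tube empty. The rod's middle measures about 2 mm from the seat point, with a yaw error under 0.01 rad. I'm handing the job in.

```bash
python3 - <<'E'
from h import *
print(close_job())
E
```

```text
the job is handed in; nothing more can be done
None
```

I carried out the whole job and handed it in at about 28 s on the robot's clock, out of 72 s. The hand-in reports no verdict, so these are my own last checks:

- **Stem and bolt:** I lowered the steel key fully onto the stem and turned it about 1.4 rad. That includes the socket's play, so the stem itself turned less. In the camera images the bolt tip matches the position for about 1.2 rad. The torque stayed low, 0.05 Nm at the end, so I never felt a clear stop. The images are my only evidence that the stem reached it.
- **Key:** It hangs upright on its rest, let go. In the final top view it sits on the same pixels as at the start.
- **Rod:** I drew it about 61 mm by its end, let go, took a fresh hold about 13 mm from its middle, and drew it right out. I laid it in the large cradle, the one with saddles 150 mm apart. Its middle is about 2 mm from the seat point and its yaw error is under 0.01 rad. I did not measure its final height or level separately, but it is visibly seated in both saddles.
- **Bystanders and robot:** The other things on the bench show no shift in the final pictures, and the gripper was well clear of everything at hand-in.

While I was drawing the rod, the tilt needed to clear the tower put the arm close to its joint limits. Joint 2 read -0.500, which is its limit, and joint 4 read 2.417 of 2.42. No reading was past a limit.

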